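# Get the baking powder out from behind the jars and onto the scale

### The arm

A 6-joint arm with a two-finger parallel gripper is mounted at the origin on the work surface. World frame = base frame: x ahead of the robot, y to its left, z up, the work surface at z = 0. Lengths are in mm, angles in rad, forces in N, time in s.
With the tool pointing down it reaches from about 200 to 875 mm from the base axis. Payload 3.4 kg.
Tool frame: the origin (TCP) lies at the centre of the arm's flange, where the gripper is bolted on; the fingertips stand 199 mm ahead of it and the grasp point (between the pads) lies 180 mm ahead of it; x points along the fingers, y is the direction in which the jaws open and shut, and the axes are right-handed (so a half turn about x gives the same grasp; the last joint's range is limited). The gripper opens to 94 mm and grips with 3 to 60 N. Pads are 16 mm wide; open, the fingers measure 119 mm over their backs; the gripper's body (75 mm by 177 mm) begins 78 mm behind the grasp point.
Start: joints at [-0.121, 0.276, 1.505, -0, 1.361, -0.121], TCP at [575.017, -0.007, 404.693] pointing down, gripper open.
Joint ranges: [-2.89, 2.89], [-0.75, 2.08], [0.22, 2.7], [-1.18, 4.32], [0.11, 2.71], [-2.7, 2.7]. Speed limits (rad/s): [2.57, 2.57, 3.14, 3.14, 3.14, 3.14].

### API

Orientations are given as a unit quaternion [x, y, z, w].
In Python, from station import arm, viewer, close_job gives the robot as it stands.
- The arm moves only by the tool send_rows, never from a script. Its argument "motion" is text: rows parted by semicolons, each of 7 numbers parted by spaces: the shift along the tool's x, y, z in m, then the turn, a rotation vector about the tool's x, y, z in rad, then the opening, from 0 (shut) to 1 (fully open). A call has 1 to 8 rows; each row shifts and turns the commanded pose from where the row before left it, along the tool's axes as they then stand; what a row does not reach is not made up. A row lasts 1/12 s, in which the tool goes at most 41.7 mm and 7.16 degrees, less where a joint would pass 70% of its speed; a pose out of reach is approached as far as the arm can. A call with a gripper value outside its range is refused whole. The fingers move at their own pace and stop on an object; "grip_force" is the grip in N (left out, the last holds). Time passes only in rows, so rows that do not move let the fingers close. It gives the time, the measured TCP pose, the force and the opening at its end, in the units of the state.
- arm.sense(): the state, without advancing time (a new reading comes with each control period).
- viewer.grab_frame(name): name is "scene" or "side" or "wrist"; returns the picture (480x640x3 uint8, red, green, blue); there is no depth.
- viewer.get_calibration(name): a dict with "mtx" (3x3 intrinsics, pixels), "rvec" (rotation vector, rad) and "tvec" (3), from world to camera coordinates, as OpenCV has them. Camera axes: x right, y down, z forward; pixel columns grow to the right and rows downward; lengths in mm; the calibration is good to about 2 mm. A picture is of the moment at which its call begins: read the wrist's pose just before it. get_calibration takes no time and is no camera call; for the wrist camera it gives the pose at the moment of the call.
- close_job(): hands the job in, once; it reports no verdict.
The state is a dict: "clock": time; "joint_positions": joint angles; "joint_velocities": joint speeds; "tau": joint torques, N m; "ee_pos": TCP position; "tool_rot": TCP orientation; "ft_force": force on the tool from outside, world axes, zero at the start; "torque": the same for the moment, N m; "gripper_width": finger opening in mm.
Only numpy, scipy, OpenCV 4.12 (cv2) and the standard library are available. Lean on these libraries where they do the work, as an engineer would, in place of code of your own. Each camera call takes 0.05 s, during which the arm holds its last target.

### The job

The baking powder tin with the red lid stands at the back of the steel rack, behind two jars: first clear both jars out onto the wooden chopping board, then stand the tin wholly on the round pan of the kitchen scale, and only then put the jars back in the rack, each standing wholly on the coaster of its own lid's colour. Set everything down upright and gently, without dropping it, and leave the pepper mill and the green beaker beside the rack where they stand.

Things in the scene. Friction and masses are not known exactly. Their poses are not given: they have to be found in the camera images.
- jar_yellow: Round amber jar with a yellow screw lid, 54 mm diameter, 135 mm tall in all (straight glass wall to 110 mm, then the lid, 53 mm diameter, from 114 to 135 mm); about 0.25 kg (0.17 to 0.35). Starts standing on the yellow coaster at the front of the rack. Origin: centre of its underside, z up along the jar.
- jar_blue: Round white ceramic jar with a blue screw lid, same shape and size as the amber jar: 54 mm diameter, 135 mm tall (straight wall to 110 mm, lid above), about 0.25 kg (0.17 to 0.35). Starts standing on the blue coaster at the front of the rack. Origin: centre of its underside, z up.
- tin: Baking powder tin: round steel tin with pale band and red lid, 60 mm diameter, 70 mm tall (lid is the top 15 mm, same diameter), about 0.2 kg (0.14 to 0.28). Starts standing in the rack's back alcove. Origin: centre of its underside, z up.
- coaster_yellow: Yellow round coaster fixed on the rack's front shelf, 78 mm diameter, 3 mm thick, its top 7 mm above the table; either the left or the right one of the two. Origin: centre of its underside (3 mm below its top). Home of the amber jar with the yellow lid.
- coaster_blue: Blue round coaster, as the yellow one: 78 mm diameter, 3 mm thick, top 7 mm above the table, on the other half of the rack's front shelf (the coasters' centres are 82 mm apart). Origin: centre of its underside. Home of the white jar with the blue lid.
- rack: Fixed T-shaped steel rack, floor 4 mm thick. Origin: on the table midway between the coasters (x=0, y=+-41 mm); x points from the open front to the back. Front shelf, no walls: x -50..80, y -90..90 mm. Behind it the tin alcove, 90 mm wide: side walls at x 80..157, back wall at x=153, tops 60 mm above the table. Tin starts at about (90, 0): room for fingers fore and aft (along x) once the jars are gone.
- scale: Fixed flat white kitchen scale, 185 x 130 mm, its body 22 mm high, with black display towards the robot and a round steel pan of 86 mm diameter whose top is rigid and 30 mm above the table. Origin: on the table under the pan's centre. Stands to the left or to the right of the rack.
- board: Fixed wooden chopping board, 220 mm (its x) by 150 mm (its y), 15 mm thick, empty at the start; on the other side of the rack from the scale. The side area for the two jars. Origin: centre of its underside, on the table.
- mill: Bystander: dark wooden pepper mill, 52 mm diameter, 100 mm tall, loose, beside the rack's alcove on the left or right. Origin: centre of its underside.
- beaker: Bystander: open green measuring beaker, 66 mm rim diameter, 75 mm tall, loose, beside the rack's alcove on the side opposite the mill. Origin: centre of its underside.
There are look-alikes about, which are no part of the job. There is more than one size of the jar_yellow; the job needs the largest.

How it is judged (in metres and radians):
On the way, in this order (a step that is already met when the one before it is completed fails the run):
1. both jars stand released on the chopping board, the tin still in its alcove (x of jar_yellow in the frame of board between -0.095 and 0.095 m and y of jar_yellow in the frame of board between -0.062 and 0.062 m and z of jar_yellow in the frame of board between 0.011 and 0.02 m and linear speed of each of jar_yellow, jar_blue below 0.03 m/s and angular speed of each of jar_yellow, jar_blue below 0.3 rad/s and angle between each of jar_yellow, jar_blue's own z axis and vertical below 0.12 rad and contact force between the fingers and jar_yellow below 0.1 N and x of jar_blue in the frame of board between -0.095 and 0.095 m and y of jar_blue in the frame of board between -0.062 and 0.062 m and z of jar_blue in the frame of board between 0.011 and 0.02 m and contact force between the fingers and jar_blue below 0.1 N and distance of tin from where it was at the start of the episode below 0.02 m), for 0.2 s.
2. the tin stands released on the scale's pan while both jars still stand on the board (horizontal distance between tin and scale below 0.015 m and z of tin in the frame of scale between 0.026 and 0.035 m and linear speed of each of tin, jar_yellow, jar_blue below 0.03 m/s and angular speed of each of tin, jar_yellow, jar_blue below 0.3 rad/s and angle between each of tin, jar_yellow, jar_blue's own z axis and vertical below 0.12 rad and contact force between the fingers and tin below 0.1 N and x of jar_yellow in the frame of board between -0.095 and 0.095 m and y of jar_yellow in the frame of board between -0.062 and 0.062 m and z of jar_yellow in the frame of board between 0.011 and 0.02 m and contact force between the fingers and jar_yellow below 0.1 N and x of jar_blue in the frame of board between -0.095 and 0.095 m and y of jar_blue in the frame of board between -0.062 and 0.062 m and z of jar_blue in the frame of board between 0.011 and 0.02 m and contact force between the fingers and jar_blue below 0.1 N), for 0.2 s.
At the end, for the whole second after the job is handed in: The tin stands upright on the scale's pan, its centre within 15 mm of the pan's; the yellow-lidded jar stands upright on the yellow coaster and the blue-lidded jar on the blue coaster, centres within 13 mm; mill and beaker within 30 mm of where they stood; all released and at rest (horizontal distance between tin and scale below 0.015 m and z of tin in the frame of scale between 0.026 and 0.035 m and linear speed of each of tin, jar_yellow, jar_blue below 0.03 m/s and angular speed of each of tin, jar_yellow, jar_blue below 0.3 rad/s and angle between each of tin, jar_yellow, jar_blue's own z axis and vertical below 0.12 rad and contact force between the fingers and tin below 0.1 N and horizontal distance between jar_yellow and coaster_yellow below 0.013 m and z of jar_yellow in the frame of coaster_yellow between -0.001 and 0.008 m and contact force between the fingers and jar_yellow below 0.1 N and horizontal distance between jar_blue and coaster_blue below 0.013 m and z of jar_blue in the frame of coaster_blue between -0.001 and 0.008 m and contact force between the fingers and jar_blue below 0.1 N and distance of each of mill, beaker from where it was at the start of the episode below 0.03 m); the robot touches nothing.
It fails at once if a jar or the tin is tipped over (more than about 35 degrees) (angle between any of jar_yellow, jar_blue, tin's own z axis and vertical above 0.6 rad).
It fails at once if a jar or the tin is dropped: falls out of the grip, reaching 0.8 m/s (a drop of over 30 mm) ((linear speed of jar_yellow above 0.8 m/s and contact force between the fingers and jar_yellow below 0.01 N) or (linear speed of jar_blue above 0.8 m/s and contact force between the fingers and jar_blue below 0.01 N) or (linear speed of tin above 0.8 m/s and contact force between the fingers and tin below 0.01 N)).
It fails at once if the pepper mill or the beaker is pushed more than 30 mm or knocked over (distance of any of mill, beaker from where it was at the start of the episode above 0.03 m or angle between any of mill, beaker's own z axis and vertical above 0.5 rad).
It also fails if it takes over 118 s, if anything falls off the work surface, if the arm or the gripper's body presses on something with over 40 N, if the wrist force passes 120 N, or if a joint passes its speed limit or range.

## Working session

There is one attempt and no reset: what is moved stays moved. The work goes in short steps, Python scripts to look and compute and a tool call to move; the robot and the scene stay as the last step left them, time stands still between calls to the robot, and variables do not carry over. Pictures are saved under pics/ and viewed, and the job is handed in when it is done.

Besides the shell and the picture viewer there is one more tool, called after "Call:" as a command line: name --argument value ..., lists and objects as JSON in quotes. send_rows: Moves the arm, as the interface text tells. Its arguments: {"type":"object","properties":{"motion":{"type":"string"},"grip_force":{"type":"number"}},"required":["motion"]}

```bash
ls; mkdir -p pics; python3 - <<'E'
from station import arm, viewer
import cv2
print(arm.sense())
for n in ("scene","side","wrist"):
    c=viewer.get_calibration(n); print(n,c)
    cv2.imwrite(f"pics/{n}0.png",viewer.grab_frame(n)[:,:,::-1])
E
```

```text
pics
{'clock': 0.0, 'joint_positions': array([-1.20996005e-01,  2.76595891e-01,  1.50608676e+00, -1.16155201e-05,
        1.36065317e+00, -1.20988436e-01]), 'joint_velocities': array([-0.00137818, -0.00053455,  0.00245114, -0.00010387,  0.00069033,
       -0.00131069]), 'tau': array([ 1.66144628e-04, -4.04588020e+01, -2.37234324e+01,  7.02253589e-02,
        3.46444664e-02, -1.77189750e-04]), 'ee_pos': array([5.74811622e+02, 1.76257460e-02, 4.03822382e+02]), 'tool_rot': array([ 0.49961793,  0.50048125, -0.50038426,  0.4995158 ]), 'ft_force': array([ 0.26843321, -0.05974682, -0.70587213]), 'torque': array([ 0.07081872, -0.00825389, -0.00424022]), 'gripper_width': 94.25704064524585}
scene {'mtx': array([[621.38090922,   0.        , 325.8168325 ],
       [  0.        , 621.38090922, 230.83712935],
       [  0.        ,   0.        ,   1.        ]]), 'rvec': array([ 1.26829562,  2.36667379, -0.85310701]), 'tvec': array([ 344.74550734, -343.80304651, 1559.65274218])}
side {'mtx': array([[605.51756778,   0.        , 316.31159623],
       [  0.        , 605.51756778, 228.59804569],
       [  0.        ,   0.        ,   1.        ]]), 'rvec': array([ 2.30322539, -1.07612636,  0.38054594]), 'tvec': array([-393.64245111,  371.15176651, 1015.54731244])}
wrist {'mtx': array([[425.09224203,   0.        , 317.17792224],
       [  0.        , 425.09224203, 236.59647505],
       [  0.        ,   0.        ,   1.        ]]), 'rvec': array([-2.90927350e+00, -2.15355192e-03,  2.83179124e-03]), 'tvec': array([-574.57883228,  -25.22185612,  388.76391865])}
```

View pics/scene0.png

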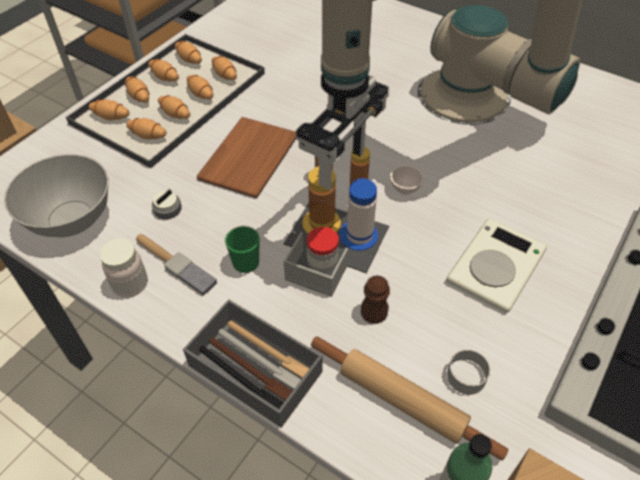

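View pics/side0.png

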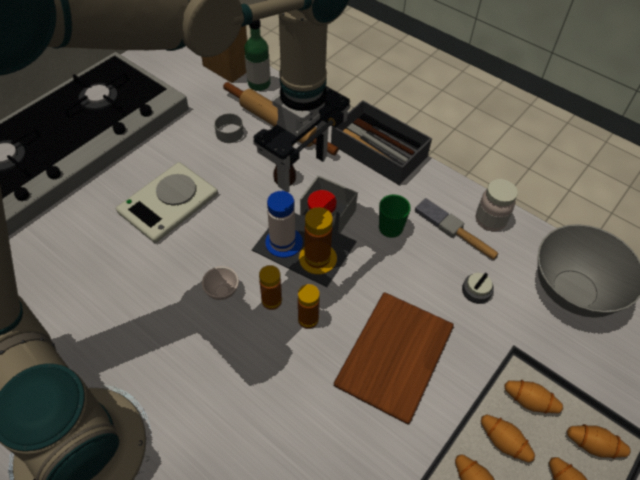

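View pics/wrist0.png

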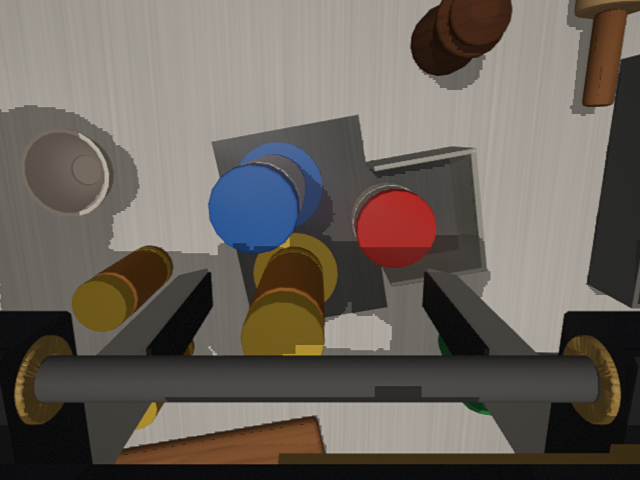

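```bash
cat > h.py <<'E'
import numpy as np, cv2
from scipy.spatial.transform import Rotation as R
from scipy.optimize import least_squares
def cam(c):
    Rm=cv2.Rodrigues(np.array(c['rvec'],float))[0]; return Rm,-Rm.T@np.array(c['tvec'],float)
def cast(c,px,z):
    Rm,o=cam(c); px=np.atleast_2d(np.array(px,float))
    d=np.c_[px,np.ones(len(px))]@np.linalg.inv(c['mtx']).T@Rm
    s=(z-o[2])/d[:,2]; return (o+d*s[:,None])[:,:2]
def proj(c,P):
    return cv2.projectPoints(np.atleast_2d(np.array(P,float)),np.array(c['rvec']),np.array(c['tvec']),c['mtx'],None)[0][:,0]
def fitcirc(p,r=None):
    m=p.mean(0)
    if r: f=lambda v:np.hypot(*(p-v[:2]).T)-r; x0=m
    else: f=lambda v:np.hypot(*(p-v[:2]).T)-v[2]; x0=[*m,30]
    s=least_squares(f,x0,loss='soft_l1',f_scale=1); return s.x,np.sqrt(np.mean(s.fun**2))
E
python3 - <<'E'
from h import *
from station import viewer,arm
s=arm.sense(); r=R.from_quat(s['tool_rot']); print(r.as_matrix().round(3))
c=viewer.get_calibration('wrist'); print(cam(c)[1], cam(c)[0].round(3))
# approx points
for n,px,z in [('blue lid',(254,207),135),('yel lid',(283,320),135),('tin',(396,227),70)]: print(n,cast(c,px,z))
c=viewer.get_calibration('side')
for n,px,z in [('board',[(394,294),(453,323),(409,419),(335,382)],15),('pan',(176,189),30),('smallA',(270,270),100),('smallB',(308,292),80),('blue',(281,202),135),('yel',(318,215),135),('tin',(321,198),70),('mill',(284,188),0),('beaker',(393,203),75),('scale',[(179,164),(217,194),(155,240),(118,208)],22)]: print(n,cast(c,px,z).round().tolist())
c=viewer.get_calibration('scene')
for n,px,z in [('board',[(244,118),(297,134),(254,194),(198,180)],15),('pan',(493,268),30),('mill',(376,285),100),('millbase',(374,312),0),('beaker',(242,235),75),('bowl',(406,178),50)]: print(n,cast(c,px,z).round().tolist())
i=cv2.imread('pics/side0.png')
cv2.imwrite('pics/crop1.png',cv2.resize(i[150:350,200:440],None,fx=3.3,fy=3,interpolation=cv2.INTER_CUBIC)[:600,:800])
E
```

```text
[[-0.001  1.    -0.   ]
 [ 0.    -0.    -1.   ]
 [-1.    -0.001 -0.   ]]
[575.3401878   65.6684027  383.03321383] [[ 1.     0.001 -0.002]
 [ 0.002 -0.973  0.23 ]
 [-0.002 -0.23  -0.973]]
blue lid [[537.65494474  24.86180526]]
yel lid [[553.52723738 -46.95655952]]
tin [[634.15327349  -0.8819912 ]]
board [[578.0, -231.0], [599.0, -354.0], [391.0, -394.0], [362.0, -255.0]]
pan [[479.0, 283.0]]
smallA [[424.0, -47.0]]
smallB [[443.0, -123.0]]
blue [[538.0, 26.0]]
yel [[560.0, -49.0]]
tin [[639.0, 6.0]]
mill [[653.0, 124.0]]
beaker [[721.0, -118.0]]
scale [[538.0, 340.0], [531.0, 211.0], [361.0, 220.0], [366.0, 344.0]]
board [[391.0, -387.0], [368.0, -250.0], [574.0, -216.0], [608.0, -342.0]]
pan [[485.0, 288.0]]
mill [[686.0, 145.0]]
millbase [[677.0, 142.0]]
beaker [[711.0, -131.0]]
bowl [[385.0, 43.0]]
```

View pics/crop1.png

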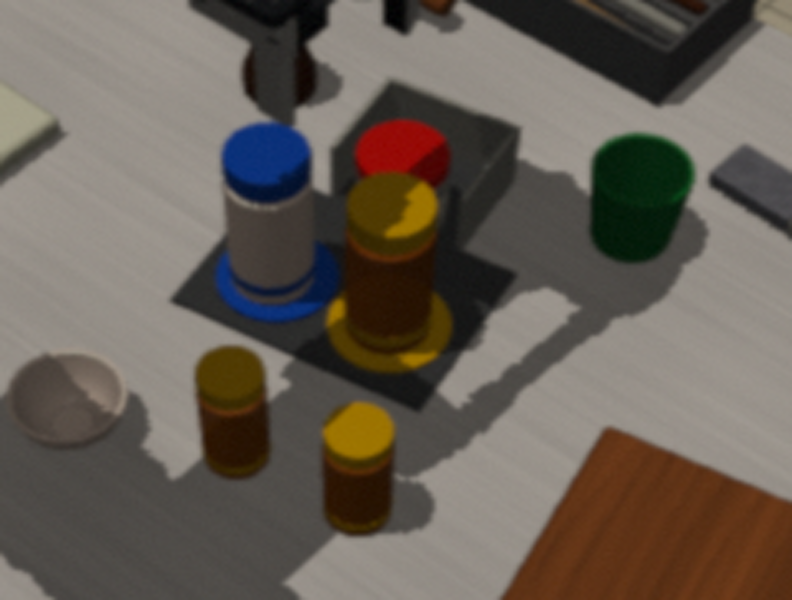

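Call:
send_rows --motion "-0.03 0 0.03 0 0 0 1;-0.03 0 0.03 0 0 0 1;0 0 0 0 0 0 1;0 0 0 0 0 0 1"

```text
clock: 0.48
ee_pos: [575.2, -60.1, 465.0]
tool_rot: [0.501, 0.498, -0.5, 0.5]
ft_force: [-0.4, 0.1, 0.0]
gripper_width: 93.9
```

```bash
cat > look.py <<'E'
import sys,json
from h import *
from station import viewer,arm
def look(n):
    c=viewer.get_calibration('wrist'); f=viewer.grab_frame('wrist')
    cv2.imwrite(f'pics/{n}.png',f[:,:,::-1]); json.dump({k:np.array(v).tolist() for k,v in c.items()},open(f'pics/{n}.json','w'))
    s=arm.sense(); print(s['clock'],s['ee_pos'].round(1),s['joint_velocities'].round(3))
look(sys.argv[1])
E
python3 look.py w1
```

```text
0.5333 [574.9 -59.2 463.4] [ 0.021  0.012  0.041  0.005  0.001 -0.002]
```

View pics/w1.png

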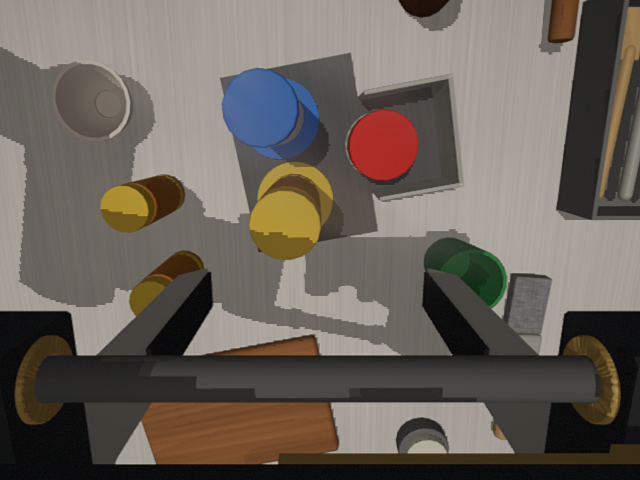

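```bash
cat >> h.py <<'E'
import json
def load(n):
    c={k:np.array(v) for k,v in json.load(open(f'pics/{n}.json')).items()}
    im=cv2.imread(f'pics/{n}.png'); return c,im,cv2.cvtColor(im,cv2.COLOR_BGR2HSV)
def cont(hsv,lo,hi,box):
    m=cv2.inRange(hsv,lo,hi); k=np.zeros_like(m); x0,y0,x1,y1=box; k[y0:y1,x0:x1]=m[y0:y1,x0:x1]
    k=cv2.morphologyEx(k,cv2.MORPH_CLOSE,np.ones((5,5)))
    k=cv2.morphologyEx(k,cv2.MORPH_OPEN,np.ones((5,5)))
    cs=cv2.findContours(k,cv2.RETR_EXTERNAL,cv2.CHAIN_APPROX_NONE)[0]
    c=max(cs,key=cv2.contourArea)[:,0].astype(float); return c
E
python3 - <<'E'
from h import *
c,im,h=load('w1'); print(cam(c)[1].round(1))
for p in [(260,100),(300,145),(285,225),(300,185),(325,200),(380,145)]: print(p,h[p[1],p[0]])
red=cont(h,(0,150,90),(8,255,255),(330,90,440,200)); print('red',len(red),red.min(0),red.max(0),fitcirc(cast(c,red,74)),fitcirc(cast(c,red,74),30))
bl=cont(h,(100,120,60),(125,255,255),(200,50,340,180)); 
pts=cast(c,bl,142); lid=bl[(bl[:,0]<262)|((bl[:,1]<80)&(bl[:,0]<285))]
print('blue lid',fitcirc(cast(c,lid,142)),fitcirc(cast(c,lid,142),26.5))
co=bl[(bl[:,0]>305)|((bl[:,1]>150))]; print('blue coaster',len(co),fitcirc(cast(c,co,7)),fitcirc(cast(c,co,7),39))
ye=cont(h,(18,120,60),(32,255,255),(240,150,345,270)); print(ye.min(0),ye.max(0))
lid=ye[(ye[:,1]>222)]; print('yel lid',fitcirc(cast(c,lid,142)),fitcirc(cast(c,lid,142),26.5))
co=ye[(ye[:,1]<200)]; print('yel coaster',fitcirc(cast(c,co,7)),fitcirc(cast(c,co,7),39))
print('rack front L,back L,frontR,backR',cast(c,[(221,77),(351,54),(260,251),(378,231)],4).round(1).tolist())
o=im.copy()
for q in (red,bl,ye):
    for p in q.astype(int): o[p[1],p[0]]=(255,0,255)
cv2.imwrite('pics/o1.png',cv2.resize(o[40:280,190:470],None,fx=2.5,fy=2.5,interpolation=cv2.INTER_NEAREST))
E
```

```text
[576.    5.6 443.9]
(260, 100) [109 137 153]
(300, 145) [112 121  99]
(285, 225) [ 23 176 177]
(300, 185) [ 16 137  82]
(325, 200) [ 21 161 119]
(380, 145) [  1 197 172]
red 198 [349. 110.] [417. 180.] (array([633.03366582,  -2.4873114 ,  29.17799652]), np.float64(0.2744920363248849)) (array([633.0204882 ,  -2.50996192]), np.float64(0.8653124086525525))
blue lid (array([538.97261168,  23.31286052,  25.69058175]), np.float64(1.6161107253154972)) (array([539.96108829,  22.85313768]), np.float64(1.5962104548325105))
blue coaster 86 (array([539.5749444 ,  22.41414952,  38.09531559]), np.float64(1.34080758050198)) (array([538.67476159,  23.25361855]), np.float64(1.4219441753680262))
[249. 162.] [332. 259.]
yel lid (array([553.19799061, -57.10527206,  25.8761132 ]), np.float64(0.3529860001246796)) (array([553.20888491, -56.31894035]), np.float64(0.4423673868600172))
yel coaster (array([554.08441713, -58.70442616,  38.49937656]), np.float64(0.2654128774665587)) (array([554.07713386, -59.3358323 ]), np.float64(0.3437892136618312))
rack front L,back L,frontR,backR [[483.4, 61.4], [609.9, 82.3], [515.8, -114.6], [641.6, -92.8]]
```

View pics/o1.png

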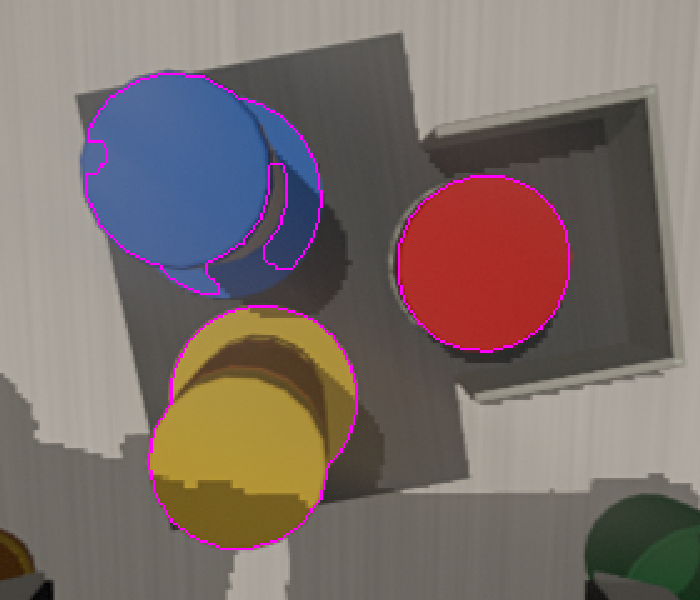

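Call:
send_rows --motion "0 -0.012 -0.035 0 0 0 1;0 -0.012 -0.035 0 0 0 1;0 -0.012 -0.035 0 0 0 1;0 -0.012 -0.035 0 0 0 1;0 -0.012 -0.035 0 0 0 1;0 -0.012 -0.035 0 0 0 1;0 -0.012 -0.035 0 0 0 1;0 0 -0.02 0 0 0 1"

```text
clock: 1.2
ee_pos: [487.6, 209.8, 462.1]
tool_rot: [0.498, 0.503, -0.5, 0.499]
ft_force: [-0.0, -0.2, 0.5]
gripper_width: 94.3
```

Call:
send_rows --motion "0 0 0 0 0 0 1;0 0 0 0 0 0 1;0 0 0 0 0 0 1"

```text
clock: 1.45
ee_pos: [490.6, 206.1, 462.5]
tool_rot: [-0.499, -0.5, 0.501, -0.5]
ft_force: [0.4, 0.7, 0.3]
gripper_width: 94.0
```

```bash
python3 look.py w2
```

```text
1.5 [490.9 205.6 462.8] [-0.02  -0.002 -0.008  0.     0.004  0.   ]
```

View pics/w2.png

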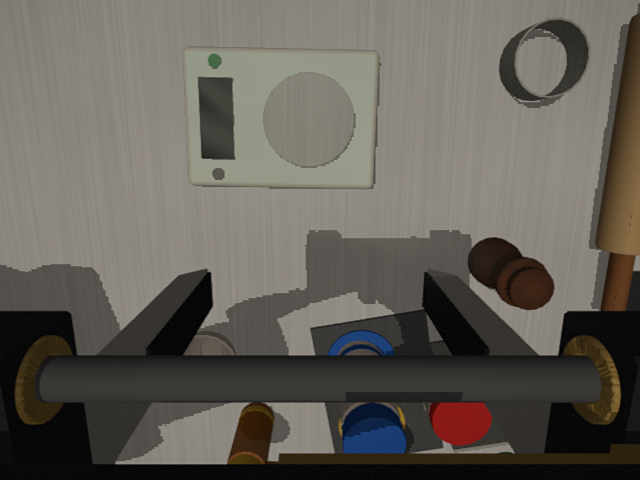

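```bash
python3 - <<'E'
from h import *
c,im,h=load('w2')
for p in [(309,119),(250,60),(350,60),(290,100),(100,100)]: print(p,h[p[1],p[0]])
m=cv2.inRange(h[40:195,180:385],(30,18,0),(60,255,255))
body=np.zeros(h.shape[:2],np.uint8); body[40:195,180:385]=m
inner=np.zeros_like(body); inner[60:180,255:365]=255-body[60:180,255:365]
inner=cv2.morphologyEx(inner,cv2.MORPH_OPEN,np.ones((5,5)))
cs=cv2.findContours(inner,cv2.RETR_EXTERNAL,cv2.CHAIN_APPROX_NONE)[0]; q=max(cs,key=cv2.contourArea)[:,0].astype(float)
print(q.min(0),q.max(0),fitcirc(cast(c,q,30)),fitcirc(cast(c,q,30),43))
print(cast(c,[(183,48),(379,52),(374,188),(190,186)],22).round(1).tolist(), cast(c,[(497,260),(525,290)],0))
E
```

```text
(309, 119) [ 24  26 135]
(250, 60) [ 38  30 153]
(350, 60) [ 34  27 151]
(290, 100) [ 23  25 131]
(100, 100) [ 16  24 138]
[264.  72.] [354. 167.] (array([482.04996489, 285.02853784,  42.27128376]), np.float64(0.470841118470623)) (array([482.0114859 , 285.01148178]), np.float64(0.8624735721344289))
[[366.6, 349.5], [546.6, 346.3], [546.1, 221.3], [364.5, 222.8]] [[684.44345339 141.12946794]
 [718.6084561  106.89175617]]
```

Call:
send_rows --motion "0.01 0.0078 0.0328 0 0 0 1;0.01 0.0078 0.0328 0 0 0 1;0.01 0.0078 0.0328 0 0 0 1;0.01 0.0078 0.0328 0 0 0 1;0.01 0.0078 0.0328 0 0 0 1;0.01 0.0078 0.0328 0 0 0 1;0.01 0.0078 0.0328 0 0 0 1;0.01 0.0078 0.0328 0 0 0 1"

```text
clock: 2.17
ee_pos: [553.1, -59.5, 383.0]
tool_rot: [-0.501, -0.499, 0.501, -0.499]
ft_force: [0.7, 0.4, 0.6]
gripper_width: 93.8
```

Call:
send_rows --motion "0 0 0 -0.0873 0 0 1;0 0 0 -0.0873 0 0 1;0 0 0 0 0 0 1;0 0 0 0 0 0 1;0 0 0 0 0 0 1"

```text
clock: 2.58
ee_pos: [553.2, -56.8, 383.7]
tool_rot: [0.455, 0.541, -0.455, 0.541]
ft_force: [-0.7, -0.3, 0.3]
gripper_width: 93.7
```

```bash
cat > st.py <<'E'
from h import *
from station import arm
import sys
s=arm.sense(); r=R.from_quat(s['tool_rot']); m=r.as_matrix()
print(s['clock'],'pos',s['ee_pos'].round(1),'yaw',np.degrees(np.arctan2(m[1,1],m[0,1])).round(2),'down',m[:,0].round(3),'F',s['ft_force'].round(1),'w',s['gripper_width'].round(1))
if len(sys.argv)>3:
    d=np.array([float(a) for a in sys.argv[1:4]])-s['ee_pos']; print('d world',d.round(1),'d tool (m)',(m.T@d/1000).round(4))
E
python3 st.py 553.5 -57 267
```

```text
Traceback (most recent call last):
  File "st.py", line 5, in <module>
    print(s['clock'],'pos',s['ee_pos'].round(1),'yaw',np.degrees(np.arctan2(m[1,1],m[0,1])).round(2),'down',m[:,0].round(3),'F',s['ft_force'].round(1),'w',s['gripper_width'].round(1))
                                                                                                                                                           ^^^^^^^^^^^^^^^^^^^^^^^^
AttributeError: 'float' object has no attribute 'round'
```

```bash
sed -i "s/s\['gripper_width'\].round(1)/round(s['gripper_width'],1)/" st.py; python3 st.py 553.5 -57 267
```

```text
2.5833 pos [553.2 -56.8 383.7] yaw 9.85 down [ 0. -0. -1.] F [-0.7 -0.3  0.3] w 93.7
d world [   0.3   -0.2 -116.7] d tool (m) [0.1167 0.0002 0.0002]
```

Call:
send_rows --motion "0.025 0 0 0 0 0 1;0.025 0 0 0 0 0 1;0.025 0 0 0 0 0 1;0.02 0 0 0 0 0 1;0.015 0 0 0 0 0 1;0.0075 0 0 0 0 0 1;0 0 0 0 0 0 1;0 0 0 0 0 0 1" --grip_force 20

```text
clock: 3.25
ee_pos: [553.7, -56.2, 266.5]
tool_rot: [0.455, 0.541, -0.454, 0.542]
ft_force: [0.2, 0.1, 0.4]
gripper_width: 94.1
```

Call:
send_rows --motion "0 0 0 0 0 0 0.4;0 0 0 0 0 0 0.4;0 0 0 0 0 0 0.4;0 0 0 0 0 0 0.4;0 0 0 0 0 0 0.4;0 0 0 0 0 0 0.4"

```text
clock: 3.75
ee_pos: [553.5, -56.4, 266.4]
tool_rot: [0.455, 0.541, -0.454, 0.542]
ft_force: [-0.2, -0.1, -0.0]
gripper_width: 57.1
```

Call:
send_rows --motion "0 0 0 0 0 0 0.4;0 0 0 0 0 0 0.4"

```text
clock: 3.92
ee_pos: [553.3, -56.4, 266.2]
tool_rot: [0.454, 0.542, -0.455, 0.542]
ft_force: [-1.3, -0.4, 1.5]
gripper_width: 54.0
```

Call:
send_rows --motion "-0.008 0 0 0 0 0 0.4;-0.015 0 0 0 0 0 0.4;-0.025 0 0 0 0 0 0.4;-0.03 0 0 0 0 0 0.4;-0.03 0 0 0 0 0 0.4;-0.022 0 0 0 0 0 0.4;0 0 0.01 0 0 0 0.4;0 -0.005 0.02 0 0 0 0.4"

```text
clock: 4.58
ee_pos: [554.2, -85.9, 397.5]
tool_rot: [0.455, 0.541, -0.453, 0.543]
ft_force: [0.0, 0.6, -2.1]
gripper_width: 54.0
```

Call:
send_rows --motion "0 -0.01 0.03 0 0 0 0.4;0 -0.01 0.03 0 0 0 0.4;0 -0.01 0.03 0 0 0 0.4;0 -0.005 0.02 0 0 0 0.4;0 0 0.01 0 0 0 0.4;0 0 0 0 0 0 0.4;0 0 0 0 0 0 0.4"

```text
clock: 5.17
ee_pos: [540.1, -211.0, 395.1]
tool_rot: [0.455, 0.542, -0.455, 0.541]
ft_force: [-0.8, 0.1, -1.9]
gripper_width: 53.7
```

```bash
python3 look.py w3; python3 st.py 531 -297 276
```

```text
5.2167 [ 540.1 -210.3  395.3] [ 0.018 -0.009  0.001 -0.002  0.001 -0.002]
5.2167 pos [ 540.1 -210.3  395.3] yaw 10.01 down [-0.001  0.002 -1.   ] F [ 0.1  0.2 -1.6] w 53.7
d world [  -9.1  -86.7 -119.3] d tool (m) [ 0.1192 -0.0239  0.0841]
```

View pics/w3.png

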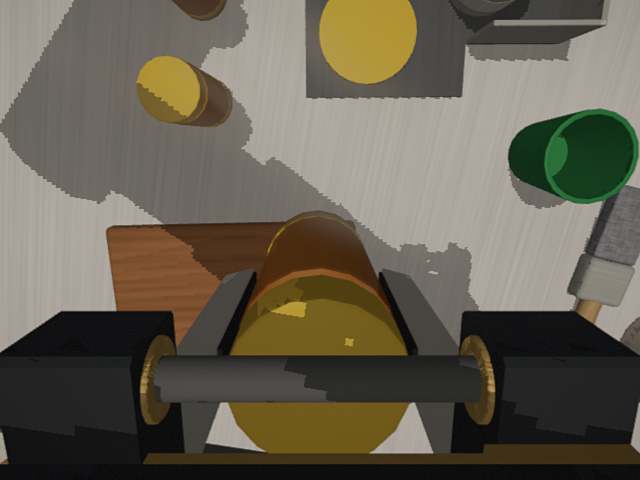

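```bash
python3 - <<'E'
from h import *
c,im,h=load('w3')
a,b=cast(c,[(107,228),(355,222)],15); print(a,b,np.hypot(*(b-a)),np.degrees(np.arctan2(*(b-a)[::-1])))
u=(b-a)/np.hypot(*(b-a)); v=np.array([-u[1],u[0]]); ctr=(a+b)/2-75*v; print('ctr',ctr,'far',ctr+50*u,'near',ctr-50*u)
y=cont(h,(18,120,60),(32,255,255),(310,3,430,95)); y=y[y[:,1]>6]; print(fitcirc(cast(c,y,7)),fitcirc(cast(c,y,7),39))
E
```

```text
[ 362.99753893 -253.46655949] [ 573.05565976 -210.93709074] 214.32025065270346 11.445683335461547
ctr [ 482.90951473 -305.71032006] far [ 531.91517803 -295.78837647] near [ 433.90385143 -315.63226365]
(array([553.89686478, -59.25506241,  38.62827124]), np.float64(0.2365014680196012)) (array([553.82143716, -58.8685869 ]), np.float64(0.37177476842013113))
```

Call:
send_rows --motion "0 -0.003 0.01 0 0 0 0.4;0 -0.006 0.02 0 0 0 0.4;0.01 -0.006 0.023 0 0 0 0.4;0.015 -0.005 0.02 0 0 0 0.4;0.02 -0.003 0.01 0 0 0 0.4;0.02 0 0 0 0 0 0.4;0.015 0 0 0 0 0 0.4;0.012 0 0 0 0 0 0.4"

```text
clock: 5.88
ee_pos: [531.7, -296.2, 302.6]
tool_rot: [0.454, 0.543, -0.454, 0.541]
ft_force: [0.1, -0.3, -2.6]
gripper_width: 54.0
```

Call:
send_rows --motion "0.012 0 0 0 0 0 0.4;0.006 0 0 0 0 0 0.4;0.004 0 0 0 0 0 0.4;0 0 0 0 0 0 0.4;0 0 0 0 0 0 0.4"

```text
clock: 6.3
ee_pos: [532.2, -296.6, 282.6]
tool_rot: [0.454, 0.541, -0.454, 0.542]
ft_force: [0.7, -1.0, -1.4]
gripper_width: 53.8
```

```bash
python3 st.py 532 -296 274.5
```

```text
6.3 pos [ 532.2 -296.6  282.6] yaw 10.04 down [ 0.001 -0.001 -1.   ] F [ 0.7 -1.  -1.4] w 53.8
d world [-0.2  0.6 -8.1] d tool (m) [ 0.0081 -0.0001 -0.0006]
```

Call:
send_rows --motion "0.003 0 0 0 0 0 0.4;0.002 0 0 0 0 0 0.4;0.001 0 0 0 0 0 0.4;0.001 0 0 0 0 0 0.4;0 0 0 0 0 0 0.4;0 0 0 0 0 0 0.4"

```text
clock: 6.8
ee_pos: [531.8, -296.8, 275.1]
tool_rot: [0.455, 0.542, -0.455, 0.542]
ft_force: [0.6, -0.4, -1.6]
gripper_width: 53.8
```

Call:
send_rows --motion "0.001 0 0 0 0 0 0.4;0 0 0 0 0 0 0.4;0 0 0 0 0 0 0.4"

```text
clock: 7.05
ee_pos: [531.9, -296.8, 274.2]
tool_rot: [0.455, 0.542, -0.454, 0.542]
ft_force: [0.2, -0.1, -1.8]
gripper_width: 53.7
```

Call:
send_rows --motion "0.001 0 0 0 0 0 0.4;0 0 0 0 0 0 0.4;0 0 0 0 0 0 0.4"

```text
clock: 7.3
ee_pos: [531.8, -296.8, 274.1]
tool_rot: [0.454, 0.541, -0.455, 0.542]
ft_force: [-2.7, 1.2, 5.0]
gripper_width: 54.0
```

Call:
send_rows --motion "0 0 0 0 0 0 0.75;0 0 0 0 0 0 0.85;0 0 0 0 0 0 0.85;0 0 0 0 0 0 0.85;0 0 0 0 0 0 0.85"

```text
clock: 7.72
ee_pos: [531.9, -296.7, 272.8]
tool_rot: [0.455, 0.542, -0.454, 0.542]
ft_force: [-0.5, 0.2, -0.7]
gripper_width: 79.5
```

Call:
send_rows --motion "-0.01 0 0 0 0 0 0.85;-0.025 0 0 0 0 0 0.85;-0.03 0 0 0 0 0 0.85;-0.03 0 0 0 0 0 1;-0.025 0 0 0 0 0 1;-0.01 0 0 0 0 0 1"

```text
clock: 8.22
ee_pos: [532.4, -297.0, 408.0]
tool_rot: [0.455, 0.539, -0.454, 0.544]
ft_force: [0.4, 0.1, 0.0]
gripper_width: 93.6
```

```bash
python3 st.py 539.7 22.8 395
```

```text
8.2167 pos [ 532.4 -297.   408. ] yaw 10.01 down [ 0.006 -0.004 -1.   ] F [0.4 0.1 0. ] w 93.6
d world [  7.3 319.8 -13. ] d tool (m) [ 0.0117  0.0627 -0.3138]
```

Call:
send_rows --motion "0 0.0063 -0.0314 0 0 0 1;0 0.0063 -0.0314 0 0 0 1;0 0.0063 -0.0314 0 0 0 1;0 0.0063 -0.0314 0 0 0 1;0 0.0063 -0.0314 0 0 0 1;0 0.0063 -0.0314 0 0 0 1;0 0.0063 -0.0314 0 0 0 1;0 0.0063 -0.0314 0 0 0 1"

```text
clock: 8.88
ee_pos: [537.4, -39.1, 402.7]
tool_rot: [0.454, 0.542, -0.455, 0.541]
ft_force: [0.4, 0.4, -0.2]
gripper_width: 94.1
```

Call:
send_rows --motion "0 0.0063 -0.0314 0 0 0 1;0 0.0063 -0.0314 0 0 0 1;0 0 0 0 0 0 1;0 0 0 0 0 0 1;0 0 0 0 0 0 1"

```text
clock: 9.3
ee_pos: [539.3, 23.3, 402.8]
tool_rot: [0.454, 0.542, -0.455, 0.542]
ft_force: [0.8, -0.0, 1.5]
gripper_width: 94.0
```

```bash
python3 st.py 539.7 22.8 266.5; python3 look.py w4
```

```text
9.3 pos [539.3  23.3 402.8] yaw 10.04 down [-0.001 -0.001 -1.   ] F [ 0.8 -0.   1.5] w 94.0
d world [   0.4   -0.5 -136.3] d tool (m) [0.1363 0.0005 0.0004]
9.35 [539.3  22.8 402.8] [-0.017  0.001 -0.003  0.003  0.     0.003]
```

View pics/w4.png

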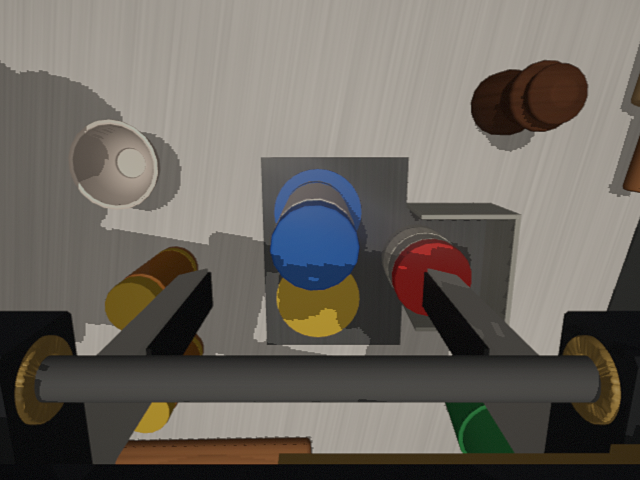

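Call:
send_rows --motion "0.03 0 0 0 0 0 1;0.03 0 0 0 0 0 1;0.025 0 0 0 0 0 1;0.02 0 0 0 0 0 1;0.016 0 0 0 0 0 1;0.01 0 0 0 0 0 1;0.005 0 0 0 0 0 1;0 0 0 0 0 0 1"

```text
clock: 10.02
ee_pos: [539.3, 22.6, 266.3]
tool_rot: [0.454, 0.542, -0.455, 0.541]
ft_force: [-0.1, 0.7, 0.3]
gripper_width: 93.9
```

Call:
send_rows --motion "0 0 0 0 0 0 0.4;0 0 0 0 0 0 0.4;0 0 0 0 0 0 0.4;0 0 0 0 0 0 0.4;0 0 0 0 0 0 0.4;0 0 0 0 0 0 0.4;0 0 0 0 0 0 0.4;0 0 0 0 0 0 0.4"

```text
clock: 10.68
ee_pos: [539.0, 23.5, 267.3]
tool_rot: [0.454, 0.542, -0.455, 0.542]
ft_force: [-2.7, -0.5, 2.8]
gripper_width: 53.7
```

```bash
python3 st.py 434 -316 395
```

```text
10.6833 pos [539.   23.5 267.3] yaw 10.02 down [-0.001 -0.    -1.   ] F [-2.7 -0.5  2.8] w 53.7
d world [-105.  -339.5  127.7] d tool (m) [-0.1275 -0.1625  0.316 ]
```

Call:
send_rows --motion "-0.008 0 0 0 0 0 0.4;-0.015 0 0 0 0 0 0.4;-0.025 0 0 0 0 0 0.4;-0.03 0 0 0 0 0 0.4;-0.03 0 0 0 0 0 0.4;-0.022 0 0 0 0 0 0.4;0 -0.005 0.01 0 0 0 0.4;0 -0.01 0.02 0 0 0 0.4"

```text
clock: 11.35
ee_pos: [530.2, -8.0, 398.0]
tool_rot: [0.455, 0.541, -0.453, 0.543]
ft_force: [-0.8, -0.7, -3.2]
gripper_width: 54.0
```

Call:
send_rows --motion "0 -0.016 0.03 0 0 0 0.4;0 -0.016 0.031 0 0 0 0.4;0 -0.016 0.031 0 0 0 0.4;0 -0.016 0.031 0 0 0 0.4;0 -0.016 0.031 0 0 0 0.4;0 -0.016 0.031 0 0 0 0.4;0 -0.016 0.031 0 0 0 0.4;0 -0.016 0.031 0 0 0 0.4"

```text
clock: 12.02
ee_pos: [444.9, -275.9, 395.4]
tool_rot: [0.454, 0.542, -0.455, 0.541]
ft_force: [1.0, 0.1, -0.9]
gripper_width: 53.7
```

Call:
send_rows --motion "0 -0.0125 0.025 0 0 0 0.4;0 -0.007 0.014 0 0 0 0.4;0 0 0 0 0 0 0.4;0 0 0 0 0 0 0.4"

```text
clock: 12.35
ee_pos: [433.3, -316.7, 395.4]
tool_rot: [0.455, 0.542, -0.455, 0.54]
ft_force: [0.4, 0.2, -2.4]
gripper_width: 53.5
```

```bash
python3 st.py 434 -316 275;python3 look.py w5
```

```text
12.35 pos [ 433.3 -316.7  395.4] yaw 9.87 down [-0.002  0.002 -1.   ] F [ 0.4  0.2 -2.4] w 53.5
d world [   0.7    0.7 -120.4] d tool (m) [ 0.1204  0.001  -0.0002]
12.4 [ 433.6 -315.8  395.8] [ 0.027 -0.01  -0.003  0.     0.002  0.002]
```

View pics/w5.png

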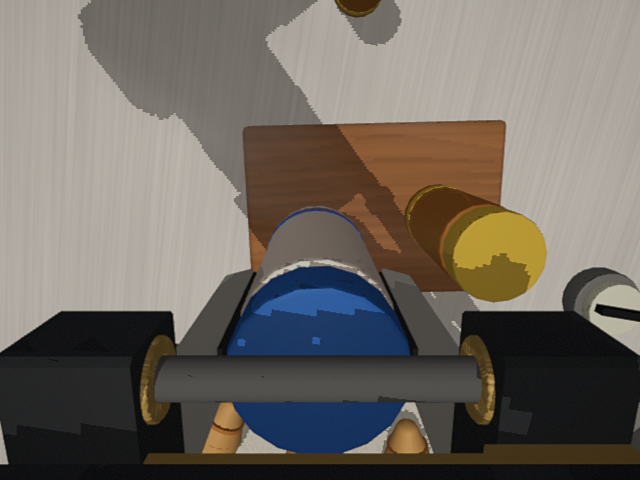

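```bash
python3 - <<'E'
from h import *
c,im,h=load('w5')
P=cast(c,[(244,127),(505,121),(500,291)],15);a,b,d=P;print(P,np.hypot(*(b-a)),(a+d)/2)
l=cont(h,(18,120,60),(32,255,255),(435,195,560,310)); q=l[l[:,0]>495]; print(fitcirc(cast(c,q,150),26.5))
E
```

```text
[[ 361.17438074 -254.41156079]
 [ 570.43039274 -212.94498825]
 [ 605.91254565 -355.83838604]] 213.32499899848298 [ 483.5434632  -305.12497342]
(array([ 529.62493915, -298.10921928]), np.float64(0.5055605570713707))
```

Call:
send_rows --motion "0.015 0 0 0 0 0 0.4;0.025 0 0 0 0 0 0.4;0.025 0 0 0 0 0 0.4;0.02 0 0 0 0 0 0.4;0.015 0 0 0 0 0 0.4;0.01 0 0 0 0 0 0.4;0.005 0 0 0 0 0 0.4;0 0 0 0 0 0 0.4"

```text
clock: 13.07
ee_pos: [434.2, -315.0, 281.1]
tool_rot: [0.454, 0.543, -0.454, 0.541]
ft_force: [-0.8, -0.7, -2.1]
gripper_width: 53.8
```

Call:
send_rows --motion "0.002 0 0 0 0 0 0.4;0.001 0 0 0 0 0 0.4;0.001 0 0 0 0 0 0.4;0.001 0 0 0 0 0 0.4;0 0 0 0 0 0 0.4;0 0 0 0 0 0 0.4"

```text
clock: 13.57
ee_pos: [434.2, -316.1, 277.3]
tool_rot: [0.455, 0.541, -0.455, 0.542]
ft_force: [0.1, 0.4, -1.8]
gripper_width: 53.9
```

Call:
send_rows --motion "0.001 0 0 0 0 0 0.4;0.001 0 0 0 0 0 0.4;0 0 0 0 0 0 0.4;0 0 0 0 0 0 0.4"

```text
clock: 13.9
ee_pos: [434.2, -316.1, 275.3]
tool_rot: [0.454, 0.542, -0.455, 0.542]
ft_force: [-0.4, -0.0, -0.1]
gripper_width: 53.7
```

Call:
send_rows --motion "0.001 0 0 0 0 0 0.4;0 0 0 0 0 0 0.4;0 0 0 0 0 0 0.4"

```text
clock: 14.15
ee_pos: [434.0, -316.1, 275.1]
tool_rot: [0.454, 0.542, -0.455, 0.542]
ft_force: [-1.9, -0.2, 5.6]
gripper_width: 53.8
```

Call:
send_rows --motion "0 0 0 0 0 0 0.75;0 0 0 0 0 0 0.8;0 0 0 0 0 0 0.8;0 0 0 0 0 0 0.8;0 0 0 0 0 0 0.8"

```text
clock: 14.57
ee_pos: [434.3, -316.0, 274.0]
tool_rot: [0.455, 0.542, -0.454, 0.542]
ft_force: [-0.3, 0.1, 0.6]
gripper_width: 75.4
```

Call:
send_rows --motion "-0.01 0 0 0 0 0 0.8;-0.025 0 0 0 0 0 0.8;-0.03 0 0 0 0 0 0.8;-0.03 0 0 0 0 0 0.85;-0.03 0 0 0 0 0 0.85;-0.01 0 0 0 0 0 0.85"

```text
clock: 15.07
ee_pos: [434.8, -316.5, 414.3]
tool_rot: [0.454, 0.539, -0.455, 0.545]
ft_force: [1.4, -0.4, 0.2]
gripper_width: 80.1
```

```bash
python3 st.py 633 -2.5 395; python3 look.py w6
```

```text
15.0667 pos [ 434.8 -316.5  414.3] yaw 10.01 down [ 0.006 -0.006 -1.   ] F [ 1.4 -0.4  0.2] w 80.1
d world [198.2 314.  -19.3] d tool (m) [ 0.0188  0.2496 -0.2749]
15.1167 [ 434.9 -316.5  414.3] [ 0.003  0.031  0.078 -0.    -0.075 -0.   ]
```

View pics/w6.png

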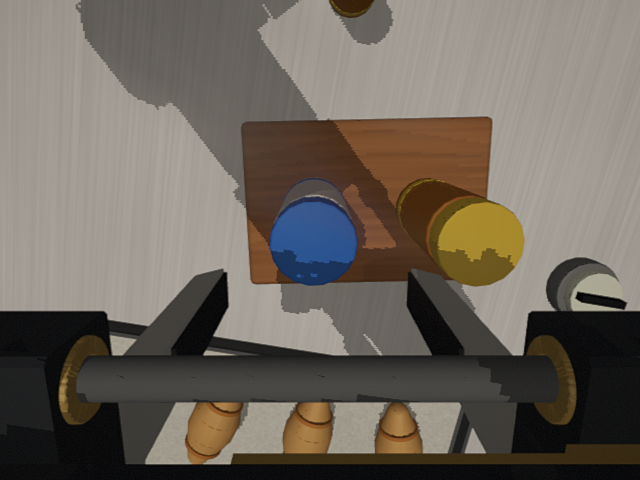

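Call:
send_rows --motion "0 0.0208 -0.0229 0 0 0 0.85;0 0.0208 -0.0229 0 0 0 0.85;0 0.0208 -0.0229 0 0 0 0.85;0 0.0208 -0.0229 0 0 0 0.85;0 0.0208 -0.0229 0 0 0 0.85;0 0.0208 -0.0229 0 0 0 0.85;0 0.0208 -0.0229 0 0 0 0.85;0 0.0208 -0.0229 0 0 0 0.85"

```text
clock: 15.78
ee_pos: [566.5, -105.2, 407.5]
tool_rot: [0.454, 0.543, -0.455, 0.541]
ft_force: [-0.2, -0.0, -0.6]
gripper_width: 80.1
```

Call:
send_rows --motion "0 0.0208 -0.0229 0 0 0 0.85;0 0.0208 -0.0229 0 0 0 0.85;0 0.0208 -0.0229 0 0 0 0.85;0 0.0208 -0.0229 0 0 0 0.85;0 0 0 0 0 0 0.85;0 0 0 0 0 0 0.85;0 0 0 0 0 0 0.85"

```text
clock: 16.37
ee_pos: [631.9, -2.1, 407.7]
tool_rot: [0.454, 0.542, -0.455, 0.541]
ft_force: [-1.4, -0.2, 0.8]
gripper_width: 79.9
```

```bash
python3 look.py w7; python3 st.py 633 -2.5 234; python3 - <<'E'
from h import *
c,im,h=load('w7')
red=cont(h,(0,150,60),(8,255,255),(200,150,480,350)); print(red.min(0),red.max(0),fitcirc(cast(c,red,74)),fitcirc(cast(c,red,74),30))
b=cont(h,(100,120,50),(125,255,255),(60,60,330,300)); print(b.min(0),b.max(0),fitcirc(cast(c,b,7)),fitcirc(cast(c,b,7),39))
y=cont(h,(18,120,50),(32,255,255),(60,180,330,330)); print(y.min(0),y.max(0),fitcirc(cast(c,y,7)),fitcirc(cast(c,y,7),39))
E
```

```text
16.4167 [631.7  -2.6 408.1] [-0.011 -0.01  -0.004  0.003  0.001  0.002]
16.4167 pos [631.7  -2.6 408.1] yaw 9.98 down [-0.002 -0.    -1.   ] F [ 0.7 -0.1 -0.3] w 80.4
d world [ 1.300e+00  1.000e-01 -1.741e+02] d tool (m) [1.741e-01 1.600e-03 1.000e-04]
[282. 187.] [359. 263.] (array([633.74414717,  -1.9797348 ,  29.16319511]), np.float64(0.2638574046551031)) (array([633.75446483,  -2.02250027]), np.float64(0.8764396683299198))
[177. 121.] [264. 209.] (array([539.93009773,  21.6818465 ,  38.36698225]), np.float64(0.2564253982815231)) (array([539.93003494,  21.66328325]), np.float64(0.6844439567474305))
[184. 214.] [267. 294.] (array([554.8069884 , -57.19680994,  37.95070221]), np.float64(6.932362050566101)) (array([554.63856977, -57.75082934]), np.float64(7.562366103592226))
```

View pics/w7.png

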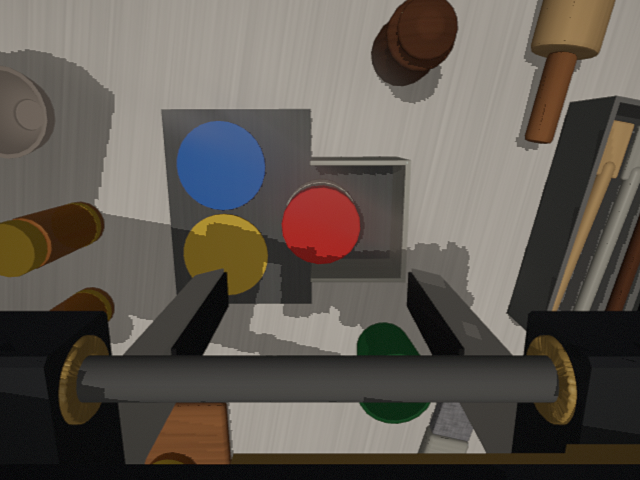

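Call:
send_rows --motion "0.03 0.0016 0 0 0 0 0.85;0.03 0 0 0 0 0 0.85;0.03 0 0 0 0 0 0.85;0.025 0 0 0 0 0 0.85;0.02 0 0 0 0 0 0.85;0.015 0 0 0 0 0 0.85;0.005 0 0 0 0 0 0.85;0 0 0 0 0 0 0.85"

```text
clock: 17.08
ee_pos: [632.9, -2.8, 252.7]
tool_rot: [0.454, 0.542, -0.456, 0.54]
ft_force: [0.4, 0.7, 0.4]
gripper_width: 79.6
```

Call:
send_rows --motion "0.012 0 0 0 0 0 0.85;0.007 0 0 0 0 0 0.85;0 0 0 0 0 0 0.85;0 0 0 0 0 0 0.85"

```text
clock: 17.42
ee_pos: [633.9, -2.0, 235.7]
tool_rot: [0.455, 0.541, -0.454, 0.542]
ft_force: [0.3, -0.8, -0.8]
gripper_width: 79.8
```

Call:
send_rows --motion "0 0 0 0 0 0 0.45;0 0 0 0 0 0 0.45;0 0 0 0 0 0 0.45;0 0 0 0 0 0 0.45;0 0 0 0 0 0 0.45;0 0 0 0 0 0 0.45;0 0 0 0 0 0 0.45"

```text
clock: 18.0
ee_pos: [633.9, -1.7, 235.7]
tool_rot: [0.455, 0.542, -0.454, 0.542]
ft_force: [-1.2, 0.0, 4.2]
gripper_width: 59.3
```

```bash
python3 st.py 482 285 370
```

```text
18.0 pos [633.9  -1.7 235.7] yaw 10.01 down [ 0.001 -0.    -1.   ] F [-1.2  0.   4.2] w 59.3
d world [-151.9  286.7  134.3] d tool (m) [-0.1344 -0.0997 -0.3087]
```

Call:
send_rows --motion "-0.008 0 0 0 0 0 0.45;-0.015 0 0 0 0 0 0.45;-0.025 0 0 0 0 0 0.45;-0.03 0 0 0 0 0 0.45;-0.03 0 0 0 0 0 0.45;-0.025 0 0 0 0 0 0.45;0 -0.004 -0.012 0 0 0 0.45;0 -0.007 -0.022 0 0 0 0.45"

```text
clock: 18.67
ee_pos: [617.9, 29.0, 368.9]
tool_rot: [0.456, 0.54, -0.455, 0.542]
ft_force: [-0.2, 1.1, -2.9]
gripper_width: 60.0
```

Call:
send_rows --motion "0 -0.0103 -0.032 0 0 0 0.45;0 -0.0103 -0.032 0 0 0 0.45;0 -0.0103 -0.032 0 0 0 0.45;0 -0.0103 -0.032 0 0 0 0.45;0 -0.0103 -0.032 0 0 0 0.45;0 -0.0103 -0.032 0 0 0 0.45;0 -0.0103 -0.032 0 0 0 0.45;0 -0.0103 -0.032 0 0 0 0.45"

```text
clock: 19.33
ee_pos: [489.3, 269.2, 366.2]
tool_rot: [0.454, 0.542, -0.455, 0.541]
ft_force: [1.1, -0.3, -2.5]
gripper_width: 59.7
```

Call:
send_rows --motion "0 -0.004 -0.012 0 0 0 0.45;0 -0.002 -0.006 0 0 0 0.45;0 0 0 0 0 0 0.45;0 0 0 0 0 0 0.45;0 0 0 0 0 0 0.45"

```text
clock: 19.75
ee_pos: [483.0, 283.3, 367.7]
tool_rot: [0.455, 0.541, -0.455, 0.542]
ft_force: [0.8, 0.4, -2.2]
gripper_width: 59.5
```

```bash
python3 look.py w8; python3 st.py 482 285 262; python3 - <<'E'
from h import *
c,im,h=load('w8')
P=cast(c,[(0,0)],0)
E
```

```text
19.8 [483.2 283.2 367.8] [-0.005 -0.002 -0.002  0.004  0.002 -0.001]
19.8 pos [483.2 283.2 367.8] yaw 9.91 down [ 0.    -0.001 -1.   ] F [ 0.  -0.6 -2.1] w 60.0
d world [  -1.2    1.8 -105.8] d tool (m) [ 0.1058 -0.0008 -0.0021]
```

View pics/w8.png

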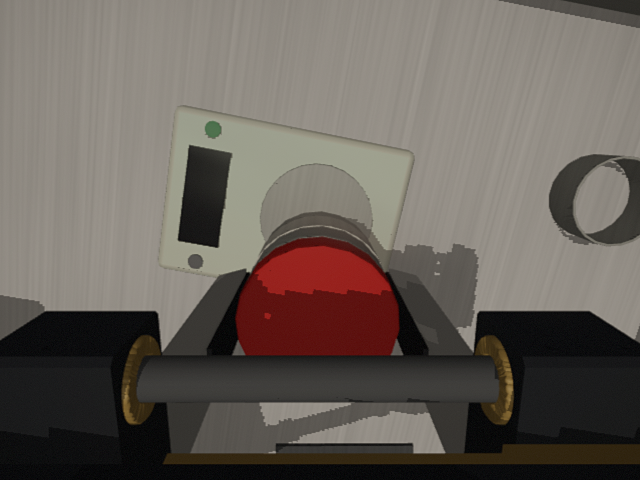

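Call:
send_rows --motion "0.012 -0.0008 -0.002 0 0 0 0.45;0.02 0 0 0 0 0 0.45;0.022 0 0 0 0 0 0.45;0.02 0 0 0 0 0 0.45;0.014 0 0 0 0 0 0.45;0.008 0 0 0 0 0 0.45;0.003 0 0 0 0 0 0.45;0 0 0 0 0 0 0.45"

```text
clock: 20.47
ee_pos: [481.8, 285.5, 268.7]
tool_rot: [0.455, 0.541, -0.455, 0.541]
ft_force: [0.7, -0.1, -2.2]
gripper_width: 59.7
```

Call:
send_rows --motion "0.001 0 0 0 0 0 0.45;0.001 0 0 0 0 0 0.45;0.001 0 0 0 0 0 0.45;0 0 0 0 0 0 0.45;0 0 0 0 0 0 0.45"

```text
clock: 20.88
ee_pos: [481.4, 286.3, 266.5]
tool_rot: [0.455, 0.542, -0.454, 0.542]
ft_force: [0.2, 1.4, -2.9]
gripper_width: 59.7
```

Call:
send_rows --motion "0.001 0 0 0 0 0 0.45;0.001 0 0 0 0 0 0.45;0.001 0 0 0 0 0 0.45;0 0 0 0 0 0 0.45;0 0 0 0 0 0 0.45"

```text
clock: 21.3
ee_pos: [481.3, 286.2, 263.0]
tool_rot: [0.454, 0.542, -0.455, 0.542]
ft_force: [0.7, 0.3, -2.7]
gripper_width: 59.9
```

Call:
send_rows --motion "0.001 0 0 0 0 0 0.45;0 0 0 0 0 0 0.45;0 0 0 0 0 0 0.45"

```text
clock: 21.55
ee_pos: [481.3, 286.1, 262.0]
tool_rot: [0.454, 0.542, -0.455, 0.542]
ft_force: [0.1, 0.6, -2.1]
gripper_width: 59.7
```

Call:
send_rows --motion "0.001 0 0 0 0 0 0.45;0 0 0 0 0 0 0.45;0 0 0 0 0 0 0.45"

```text
clock: 21.8
ee_pos: [481.4, 286.2, 261.7]
tool_rot: [0.455, 0.542, -0.454, 0.542]
ft_force: [-0.2, -1.1, 4.0]
gripper_width: 60.0
```

Contact; release and back off.

Call:
send_rows --motion "0 0 0 0 0 0 0.75;0 0 0 0 0 0 0.9;0 0 0 0 0 0 0.9;0 0 0 0 0 0 0.9;0 0 0 0 0 0 0.9"

```text
clock: 22.22
ee_pos: [481.4, 286.2, 261.0]
tool_rot: [0.455, 0.542, -0.454, 0.542]
ft_force: [0.7, -0.4, -1.0]
gripper_width: 84.2
```

Call:
send_rows --motion "-0.01 0 0 0 0 0 0.9;-0.025 0 0 0 0 0 0.9;-0.03 0 0 0 0 0 0.9;-0.03 0 0 0 0 0 0.9;-0.03 0 0 0 0 0 0.9;-0.01 0 0 0 0 0 0.9;0 0 0 0 0 0 0.9;0 0 0 0 0 0 0.9"

```text
clock: 22.88
ee_pos: [481.0, 286.0, 396.0]
tool_rot: [0.455, 0.542, -0.454, 0.542]
ft_force: [-0.4, 0.4, -0.5]
gripper_width: 84.6
```

```bash
python3 look.py w9; python3 st.py 530.5 -297 396; python3 - <<'E'
from h import *
c,im,h=load('w9')
red=cont(h,(0,140,60),(10,255,255),(200,150,480,350)); print(red.min(0),red.max(0),fitcirc(cast(c,red,100)),fitcirc(cast(c,red,100),30))
E
```

```text
22.9333 [480.8 285.9 394.8] [-0.     0.018  0.02  -0.     0.002 -0.002]
22.9333 pos [480.8 285.9 394.8] yaw 10.01 down [-0.002 -0.001 -1.   ] F [-0.5 -0.5 -0.1] w 84.5
d world [  49.7 -582.9    1.2] d tool (m) [-0.0007 -0.0523  0.5827]
[274. 194.] [361. 279.] (array([481.77723836, 286.05925375,  28.8452688 ]), np.float64(0.23230106710280518)) (array([481.75786476, 285.96127751]), np.float64(1.1788751946795755))
```

View pics/w9.png

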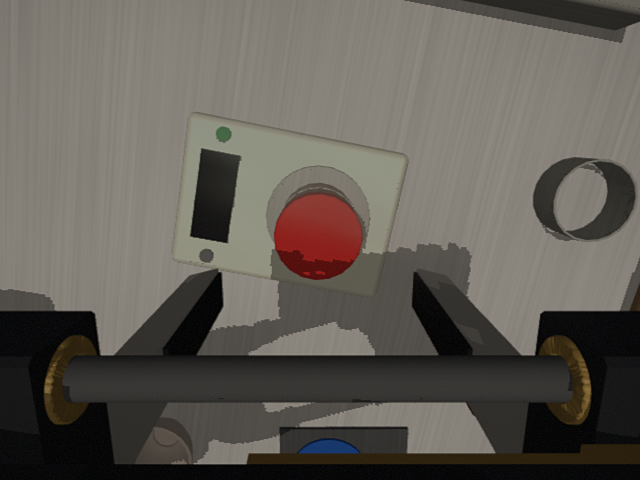

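Call:
send_rows --motion "0 -0.0033 0.0364 0 0 0 0.85;0 -0.0033 0.0364 0 0 0 0.85;0 -0.0033 0.0364 0 0 0 0.85;0 -0.0033 0.0364 0 0 0 0.85;0 -0.0033 0.0364 0 0 0 0.85;0 -0.0033 0.0364 0 0 0 0.85;0 -0.0033 0.0364 0 0 0 0.85;0 -0.0033 0.0364 0 0 0 0.85"

```text
clock: 23.6
ee_pos: [505.2, -6.9, 393.7]
tool_rot: [0.454, 0.543, -0.455, 0.54]
ft_force: [0.7, 0.7, 0.6]
gripper_width: 80.0
```

Call:
send_rows --motion "0 -0.0033 0.0364 0 0 0 0.85;0 -0.0033 0.0364 0 0 0 0.85;0 -0.0033 0.0364 0 0 0 0.85;0 -0.0033 0.0364 0 0 0 0.85;0 -0.0033 0.0364 0 0 0 0.85;0 -0.0033 0.0364 0 0 0 0.85;0 -0.0033 0.0364 0 0 0 0.85;0 -0.0033 0.0364 0 0 0 0.85"

```text
clock: 24.27
ee_pos: [529.9, -298.2, 393.3]
tool_rot: [0.455, 0.543, -0.455, 0.54]
ft_force: [0.1, 0.1, -0.4]
gripper_width: 79.6
```

Call:
send_rows --motion "0 0 0 0 0 0 0.85;0 0 0 0 0 0 0.85;0 0 0 0 0 0 0.85"

```text
clock: 24.52
ee_pos: [530.1, -296.2, 393.8]
tool_rot: [0.455, 0.543, -0.455, 0.54]
ft_force: [-0.4, 0.8, 0.4]
gripper_width: 79.8
```

```bash
python3 look.py w10; python3 st.py 531.5 -297 274; python3 - <<'E'
from h import *
c,im,h=load('w10')
y=cont(h,(18,100,50),(32,255,255),(250,150,420,350)); y=y[y[:,1]>240];print(y.min(0),y.max(0),fitcirc(cast(c,y,150)),fitcirc(cast(c,y,150),26))
b=cont(h,(100,100,50),(125,255,255),(0,100,250,350)); print(b.min(0),b.max(0)); b=b[b[:,0]<b[:,0].min()+45];print(fitcirc(cast(c,b,150)),fitcirc(cast(c,b,150),26))
E
```

```text
24.5667 [ 530.2 -295.6  394.5] [ 0.016 -0.017 -0.006 -0.001 -0.001 -0.002]
24.5667 pos [ 530.2 -295.6  394.5] yaw 10.03 down [-0.003  0.003 -1.   ] F [0.3 0.3 0.8] w 80.1
d world [   1.3   -1.4 -120.5] d tool (m) [0.1204 0.0013 0.002 ]
[274. 241.] [368. 309.] (array([ 532.07183732, -297.76866952,   25.76092212]), np.float64(0.1939368615025015)) (array([ 532.03069862, -297.5289943 ]), np.float64(0.26851617319720417))
[ 94. 213.] [196. 307.]
(array([ 435.31532939, -314.54080436,   25.83336241]), np.float64(0.4235209265227089)) (array([ 435.52189166, -314.51095248]), np.float64(0.4191467833663986))
```

View pics/w10.png

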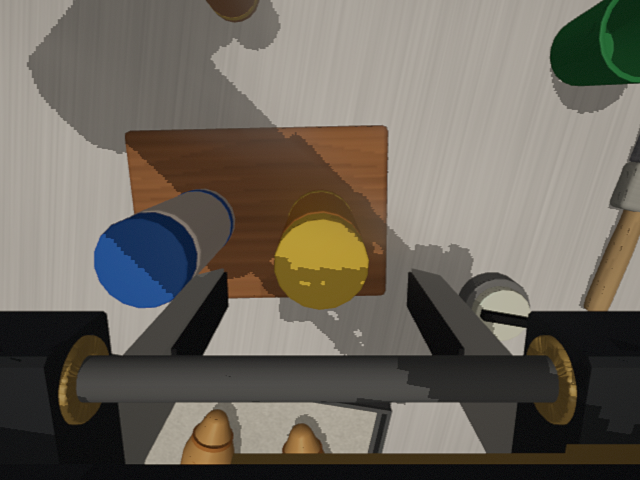

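Call:
send_rows --motion "0.025 0.0015 0.0015 0 0 0 0.85;0.03 0 0 0 0 0 0.85;0.025 0 0 0 0 0 0.85;0.02 0 0 0 0 0 0.85;0.012 0 0 0 0 0 0.85;0.007 0 0 0 0 0 0.85;0 0 0 0 0 0 0.85;0 0 0 0 0 0 0.85"

```text
clock: 25.23
ee_pos: [532.5, -296.9, 277.4]
tool_rot: [0.454, 0.542, -0.454, 0.542]
ft_force: [-0.3, -1.1, 0.8]
gripper_width: 80.0
```

Call:
send_rows --motion "0 0 0 0 0 0 0.4;0 0 0 0 0 0 0.4;0 0 0 0 0 0 0.4;0 0 0 0 0 0 0.4;0 0 0 0 0 0 0.4;0 0 0 0 0 0 0.4;0 0 0 0 0 0 0.4"

```text
clock: 25.82
ee_pos: [532.3, -298.0, 277.7]
tool_rot: [0.455, 0.541, -0.455, 0.542]
ft_force: [-1.1, 0.0, 3.2]
gripper_width: 54.0
```

```bash
python3 st.py 554 -58.8 395
```

```text
25.8167 pos [ 532.3 -298.   277.7] yaw 10.0 down [ 0.001 -0.001 -1.   ] F [-1.1  0.   3.2] w 54.0
d world [ 21.7 239.2 117.3] d tool (m) [-0.1174  0.063  -0.2317]
```

Call:
send_rows --motion "-0.008 0 0 0 0 0 0.4;-0.015 0 0 0 0 0 0.4;-0.025 0 0 0 0 0 0.4;-0.03 0 0 0 0 0 0.4;-0.03 0 0 0 0 0 0.4;-0.015 0 0 0 0 0 0.4;0 0.003 -0.01 0 0 0 0.4;0 0.006 -0.021 0 0 0 0.4"

```text
clock: 26.48
ee_pos: [535.7, -266.7, 400.4]
tool_rot: [0.455, 0.54, -0.455, 0.542]
ft_force: [0.2, -0.1, -2.5]
gripper_width: 53.4
```

Call:
send_rows --motion "0 0.008 -0.03 0 0 0 0.4;0 0.008 -0.03 0 0 0 0.4;0 0.008 -0.03 0 0 0 0.4;0 0.008 -0.03 0 0 0 0.4;0 0.008 -0.03 0 0 0 0.4;0 0.008 -0.028 0 0 0 0.4;0 0.004 -0.015 0 0 0 0.4;0 0.002 -0.008 0 0 0 0.4"

```text
clock: 27.15
ee_pos: [553.2, -55.3, 398.5]
tool_rot: [0.454, 0.544, -0.454, 0.541]
ft_force: [0.5, 0.3, -1.3]
gripper_width: 54.0
```

Call:
send_rows --motion "0 0 0 0 0 0 0.4;0 0 0 0 0 0 0.4;0 0 0 0 0 0 0.4"

```text
clock: 27.4
ee_pos: [553.9, -59.1, 399.6]
tool_rot: [0.454, 0.542, -0.455, 0.541]
ft_force: [-0.2, 0.2, -0.8]
gripper_width: 54.0
```

```bash
python3 st.py 554 -58.8 271;python3 look.py w11; python3 - <<'E'
from h import *
c,im,h=load('w11')
b=cont(h,(100,120,50),(125,255,255),(100,60,530,300)); print(b.min(0),b.max(0),fitcirc(cast(c,b,7)),fitcirc(cast(c,b,7),39))
E
```

```text
27.4 pos [553.9 -59.1 399.6] yaw 9.97 down [-0.001 -0.001 -1.   ] F [-0.2  0.2 -0.8] w 54.0
d world [ 1.000e-01  3.000e-01 -1.286e+02] d tool (m) [ 0.1286  0.0003 -0.0003]
27.45 [553.9 -59.4 399.7] [-0.007 -0.    -0.004  0.003  0.002  0.004]
[272.  67.] [363. 161.] (array([539.82521827,  21.89287795,  38.19712823]), np.float64(0.25774961506841376)) (array([539.80937281,  21.86208478]), np.float64(0.8433680195722766))
```

View pics/w11.png

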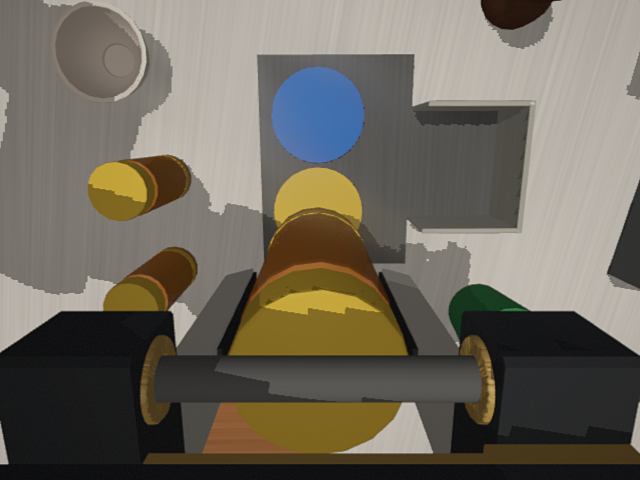

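Call:
send_rows --motion "0.015 0 0 0 0 0 0.4;0.025 0 0 0 0 0 0.4;0.03 0 0 0 0 0 0.4;0.025 0 0 0 0 0 0.4;0.016 0 0 0 0 0 0.4;0.009 0 0 0 0 0 0.4;0.004 0 0 0 0 0 0.4;0 0 0 0 0 0 0.4"

```text
clock: 28.12
ee_pos: [554.1, -59.1, 275.6]
tool_rot: [0.455, 0.542, -0.455, 0.541]
ft_force: [-0.0, 0.7, -1.6]
gripper_width: 53.6
```

Call:
send_rows --motion "0.001 0 0 0 0 0 0.4;0.001 0 0 0 0 0 0.4;0 0 0 0 0 0 0.4;0 0 0 0 0 0 0.4"

```text
clock: 28.45
ee_pos: [554.2, -58.4, 274.9]
tool_rot: [0.455, 0.541, -0.454, 0.542]
ft_force: [-0.2, -0.6, -1.3]
gripper_width: 53.8
```

Call:
send_rows --motion "0.001 0 0 0 0 0 0.4;0 0 0 0 0 0 0.4;0 0 0 0 0 0 0.4"

```text
clock: 28.7
ee_pos: [554.0, -58.3, 273.2]
tool_rot: [0.455, 0.542, -0.454, 0.542]
ft_force: [-1.1, -0.3, -2.0]
gripper_width: 53.6
```

Call:
send_rows --motion "0.001 0 0 0 0 0 0.4;0 0 0 0 0 0 0.4;0.001 0 0 0 0 0 0.4;0 0 0 0 0 0 0.4;0 0 0 0 0 0 0.4"

```text
clock: 29.12
ee_pos: [554.0, -58.4, 271.0]
tool_rot: [0.454, 0.542, -0.455, 0.542]
ft_force: [-0.9, -0.2, -1.0]
gripper_width: 53.6
```

Call:
send_rows --motion "0.001 0 0 0 0 0 0.4;0 0 0 0 0 0 0.4;0 0 0 0 0 0 0.4"

```text
clock: 29.37
ee_pos: [554.0, -58.4, 270.0]
tool_rot: [0.454, 0.542, -0.455, 0.542]
ft_force: [-0.0, -0.6, -2.1]
gripper_width: 53.9
```

Call:
send_rows --motion "0.001 0 0 0 0 0 0.4;0 0 0 0 0 0 0.4;0 0 0 0 0 0 0.4"

```text
clock: 29.62
ee_pos: [554.0, -58.4, 269.7]
tool_rot: [0.455, 0.542, -0.454, 0.542]
ft_force: [-1.6, 0.4, 4.0]
gripper_width: 53.4
```

Contact as predicted; release, lift, go to the blue jar.

Call:
send_rows --motion "0 0 0 0 0 0 0.75;0 0 0 0 0 0 0.85;0 0 0 0 0 0 0.85;0 0 0 0 0 0 0.85;0 0 0 0 0 0 0.85"

```text
clock: 30.03
ee_pos: [554.1, -58.4, 269.0]
tool_rot: [0.455, 0.542, -0.454, 0.542]
ft_force: [-0.3, 0.5, 0.1]
gripper_width: 79.7
```

Call:
send_rows --motion "-0.01 0 0 0 0 0 0.85;-0.025 0 0 0 0 0 0.85;-0.03 0 0 0 0 0 0.85;-0.03 0 0 0 0 0 0.85;-0.03 0 0 0 0 0 0.85;-0.01 0 0 0 0 0 0.85;0 0 0 0 0 0 0.85;0 0 0 0 0 0 0.85"

```text
clock: 30.7
ee_pos: [553.7, -58.3, 403.9]
tool_rot: [0.455, 0.542, -0.454, 0.542]
ft_force: [-0.1, -0.4, -0.3]
gripper_width: 80.0
```

```bash
python3 st.py 434.8 -315.5 400;python3 look.py w12; python3 - <<'E'
from h import *
c,im,h=load('w12')
y=cont(h,(18,100,50),(32,255,255),(250,150,420,350)); print(y.min(0),y.max(0)); y=y[y[:,1]>245]; print(fitcirc(cast(c,y,142)),fitcirc(cast(c,y,142),26))
E
```

```text
30.7 pos [553.7 -58.3 403.9] yaw 10.0 down [ 0. -0. -1.] F [-0.1 -0.4 -0.3] w 80.0
d world [-118.9 -257.2   -3.9] d tool (m) [ 0.0039 -0.1618  0.2326]
30.75 [553.4 -58.3 402.8] [-0.     0.015  0.021  0.     0.001  0.002]
[273. 168.] [361. 292.]
(array([553.91084697, -58.02970678,  25.76618166]), np.float64(0.22696674838290495)) (array([553.85988174, -57.74223913]), np.float64(0.2580060456303398))
```

View pics/w12.png

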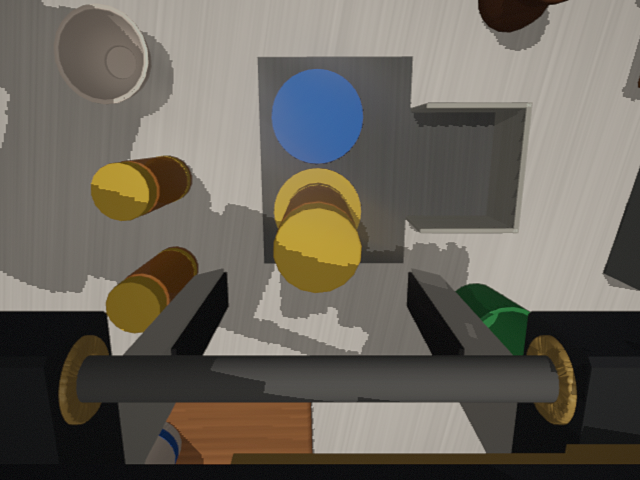

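Call:
send_rows --motion "0 -0.0162 0.0233 0 0 0 0.85;0 -0.0162 0.0233 0 0 0 0.85;0 -0.0162 0.0233 0 0 0 0.85;0 -0.0162 0.0233 0 0 0 0.85;0 -0.0162 0.0233 0 0 0 0.85;0 -0.0162 0.0233 0 0 0 0.85;0 -0.0162 0.0233 0 0 0 0.85;0 -0.0162 0.0233 0 0 0 0.85"

```text
clock: 31.42
ee_pos: [457.6, -265.3, 401.6]
tool_rot: [0.454, 0.543, -0.455, 0.54]
ft_force: [0.6, 0.1, -0.0]
gripper_width: 80.0
```

Call:
send_rows --motion "0 -0.0162 0.0233 0 0 0 0.85;0 -0.0162 0.0233 0 0 0 0.85;0 0 0 0 0 0 0.85;0 0 0 0 0 0 0.85;0 0 0 0 0 0 0.85"

```text
clock: 31.83
ee_pos: [434.8, -315.5, 402.4]
tool_rot: [0.455, 0.543, -0.454, 0.54]
ft_force: [-0.3, 1.6, -0.3]
gripper_width: 79.8
```

```bash
python3 look.py w13; python3 st.py 434.8 -315.8 277;python3 - <<'E'
from h import *
c,im,h=load('w13')
b=cont(h,(100,100,50),(125,255,255),(200,150,450,350)); print(b.min(0),b.max(0)); b=b[b[:,1]>245];print(fitcirc(cast(c,b,150)),fitcirc(cast(c,b,150),26))
E
```

```text
31.8833 [ 435.  -315.1  402.8] [ 0.015 -0.01  -0.009 -0.002  0.001 -0.002]
31.8833 pos [ 435.  -315.1  402.8] yaw 10.03 down [-0.002  0.003 -1.   ] F [-0.5 -0.  -0.6] w 79.8
d world [  -0.2   -0.7 -125.8] d tool (m) [ 0.1258 -0.0002  0.001 ]
[271. 207.] [361. 297.]
(array([ 433.86587418, -314.64328675,   25.46434506]), np.float64(0.19871871567881555)) (array([ 433.74827713, -313.99433502]), np.float64(0.3675386568364378))
```

Aligned within 1–2 mm of the jar; descend and grip.

Call:
send_rows --motion "0.025 0 0 0 0 0 0.85;0.03 0 0 0 0 0 0.85;0.028 0 0 0 0 0 0.85;0.022 0 0 0 0 0 0.85;0.013 0 0 0 0 0 0.85;0.008 0 0 0 0 0 0.85;0 0 0 0 0 0 0.85;0 0 0 0 0 0 0.85"

```text
clock: 32.55
ee_pos: [435.4, -315.4, 278.2]
tool_rot: [0.454, 0.542, -0.454, 0.542]
ft_force: [0.3, 0.4, -0.4]
gripper_width: 79.7
```

Call:
send_rows --motion "0 0 0 0 0 0 0.4;0 0 0 0 0 0 0.4;0 0 0 0 0 0 0.4;0 0 0 0 0 0 0.4;0 0 0 0 0 0 0.4;0 0 0 0 0 0 0.4;0 0 0 0 0 0 0.4"

```text
clock: 33.13
ee_pos: [434.9, -316.2, 278.7]
tool_rot: [0.454, 0.541, -0.455, 0.542]
ft_force: [-1.3, -0.2, 4.7]
gripper_width: 53.7
```

```bash
python3 st.py 540 22 400
```

```text
33.1333 pos [ 434.9 -316.2  278.7] yaw 10.0 down [ 0.    -0.001 -1.   ] F [-1.3 -0.2  4.7] w 53.7
d world [105.1 338.2 121.3] d tool (m) [-0.1215  0.1623 -0.3147]
```

Call:
send_rows --motion "-0.008 0 0 0 0 0 0.4;-0.015 0 0 0 0 0 0.4;-0.025 0 0 0 0 0 0.4;-0.03 0 0 0 0 0 0.4;-0.03 0 0 0 0 0 0.4;-0.03 0 0 0 0 0 0.4;-0.02 0.005 -0.01 0 0 0 0.4;-0.007 0.01 -0.02 0 0 0 0.4"

```text
clock: 33.8
ee_pos: [444.8, -285.4, 446.7]
tool_rot: [0.455, 0.539, -0.456, 0.544]
ft_force: [0.7, 0.5, -2.2]
gripper_width: 53.7
```

Call:
send_rows --motion "0 0.016 -0.031 0 0 0 0.4;0 0.016 -0.031 0 0 0 0.4;0 0.016 -0.031 0 0 0 0.4;0 0.016 -0.031 0 0 0 0.4;0 0.016 -0.031 0 0 0 0.4;0 0.016 -0.031 0 0 0 0.4;0 0.016 -0.031 0 0 0 0.4;0 0.016 -0.031 0 0 0 0.4"

```text
clock: 34.47
ee_pos: [527.4, -15.5, 443.0]
tool_rot: [0.455, 0.542, -0.455, 0.541]
ft_force: [1.2, -0.2, -2.5]
gripper_width: 53.5
```

Call:
send_rows --motion "0 0.012 -0.0235 0 0 0 0.4;0 0.007 -0.013 0 0 0 0.4;0 0 0 0 0 0 0.4;0 0 0 0 0 0 0.4;0 0 0 0 0 0 0.4"

```text
clock: 34.88
ee_pos: [539.5, 21.4, 442.8]
tool_rot: [0.454, 0.542, -0.455, 0.542]
ft_force: [0.7, -1.1, -1.8]
gripper_width: 53.9
```

```bash
python3 st.py 540 22 274;python3 look.py w14
```

```text
34.8833 pos [539.5  21.4 442.8] yaw 10.0 down [-0.001 -0.001 -1.   ] F [ 0.7 -1.1 -1.8] w 53.9
d world [   0.5    0.6 -168.8] d tool (m) [ 0.1688  0.0007 -0.0006]
34.9333 [539.5  21.1 443. ] [-0.011 -0.003 -0.     0.003 -0.002  0.001]
```

View pics/w14.png

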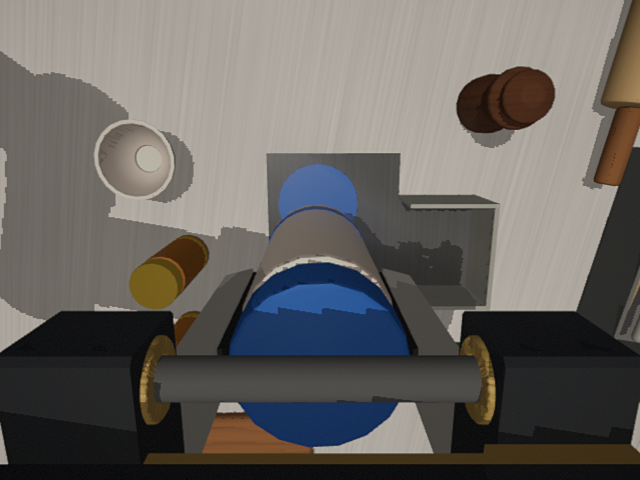

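Call:
send_rows --motion "0.015 0.0006 -0.0006 0 0 0 0.4;0.025 0 0 0 0 0 0.4;0.03 0 0 0 0 0 0.4;0.03 0 0 0 0 0 0.4;0.025 0 0 0 0 0 0.4;0.018 0 0 0 0 0 0.4;0.012 0 0 0 0 0 0.4;0.006 0 0 0 0 0 0.4"

```text
clock: 35.6
ee_pos: [539.5, 21.3, 280.2]
tool_rot: [0.454, 0.542, -0.456, 0.54]
ft_force: [0.6, -0.5, -1.7]
gripper_width: 53.9
```

Call:
send_rows --motion "0.003 0 0 0 0 0 0.4;0.001 0 0 0 0 0 0.4;0.001 0 0 0 0 0 0.4;0.001 0 0 0 0 0 0.4;0 0 0 0 0 0 0.4;0 0 0 0 0 0 0.4"

```text
clock: 36.1
ee_pos: [540.5, 22.6, 276.7]
tool_rot: [0.455, 0.541, -0.454, 0.542]
ft_force: [-0.5, -1.3, -2.0]
gripper_width: 54.0
```

Call:
send_rows --motion "0.001 0 0 0 0 0 0.4;0.001 0 0 0 0 0 0.4;0.001 0 0 0 0 0 0.4;0.001 0 0 0 0 0 0.4;0 0 0 0 0 0 0.4;0 0 0 0 0 0 0.4"

```text
clock: 36.6
ee_pos: [540.3, 22.6, 272.0]
tool_rot: [0.454, 0.542, -0.455, 0.542]
ft_force: [0.1, 0.0, -2.8]
gripper_width: 53.7
```

Call:
send_rows --motion "0.001 0 0 0 0 0 0.4;0 0 0 0 0 0 0.4;0 0 0 0 0 0 0.4"

```text
clock: 36.85
ee_pos: [540.3, 22.6, 271.0]
tool_rot: [0.454, 0.542, -0.455, 0.542]
ft_force: [-0.1, 1.2, -2.4]
gripper_width: 53.9
```

Call:
send_rows --motion "0.001 0 0 0 0 0 0.4;0 0 0 0 0 0 0.4;0 0 0 0 0 0 0.4"

```text
clock: 37.1
ee_pos: [540.2, 22.6, 270.5]
tool_rot: [0.454, 0.542, -0.455, 0.542]
ft_force: [-1.1, -0.1, 3.5]
gripper_width: 53.5
```

Call:
send_rows --motion "0 0 0 0 0 0 0.75;0 0 0 0 0 0 0.85;0 0 0 0 0 0 0.85;0 0 0 0 0 0 0.85;0 0 0 0 0 0 0.85"

```text
clock: 37.52
ee_pos: [540.5, 22.6, 270.1]
tool_rot: [0.455, 0.542, -0.454, 0.542]
ft_force: [-0.2, 0.1, 0.3]
gripper_width: 79.4
```

Call:
send_rows --motion "-0.01 0 0 0 0 0 0.85;-0.025 0 0 0 0 0 0.85;-0.03 0 0 0 0 0 0.85;-0.035 0 0 0 0 0 0.85;-0.04 0 0 0 0 0 0.85;-0.04 0 0 0 0 0 0.85;-0.02 0 0 0 0 0 0.85;0 0 0 0 0 0 0.85"

```text
clock: 38.18
ee_pos: [540.9, 22.6, 476.7]
tool_rot: [0.457, 0.538, -0.452, 0.545]
ft_force: [-0.5, 0.0, 0.0]
gripper_width: 79.7
```

Call:
send_rows --motion "0 0 0.02 0 0 0 0.85;0 0 0.02 0 0 0 0.85;0 0 0.01 0 0 0 0.85;0 0 0 0 0 0 0.85;0 0 0 0 0 0 0.85;0 0 0 0 0 0 0.85"

```text
clock: 38.68
ee_pos: [548.8, -26.2, 469.6]
tool_rot: [0.455, 0.542, -0.454, 0.541]
ft_force: [0.1, -0.3, 0.4]
gripper_width: 80.0
```

```bash
python3 look.py w15; python3 - <<'E'
from h import *
from station import viewer
c,im,h=load('w15')
y=cont(h,(18,100,50),(32,255,255),(220,80,420,300)); print('Y box',y.min(0),y.max(0))
b=cont(h,(100,100,50),(125,255,255),(200,20,420,280)); print('B box',b.min(0),b.max(0))
y=y[y[:,1]>y[:,1].max()-40];print('Y',fitcirc(cast(c,y,142),26))
for n in ('scene','side'): cv2.imwrite(f'pics/{n}1.png',viewer.grab_frame(n)[:,:,::-1])
E
```

```text
38.7333 [548.8 -26.  469.8] [ 0.006 -0.002 -0.002 -0.004  0.    -0.002]
Y box [280. 196.] [353. 299.]
B box [280. 114.] [354. 194.]
Y (array([553.84432568, -56.73718867]), np.float64(0.5770894707792872))
```

View pics/w15.png

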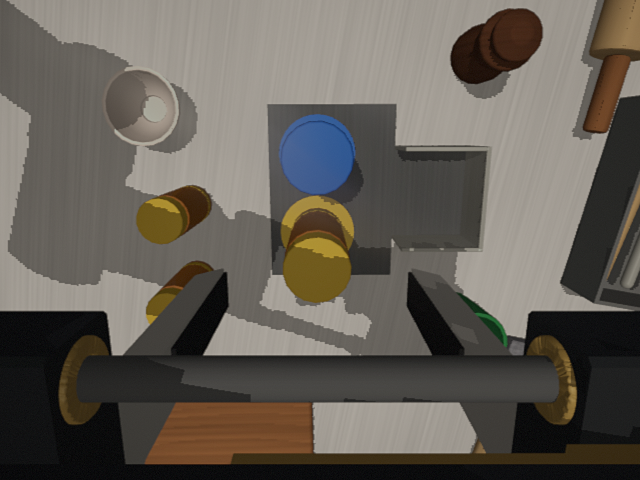

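View pics/side1.png

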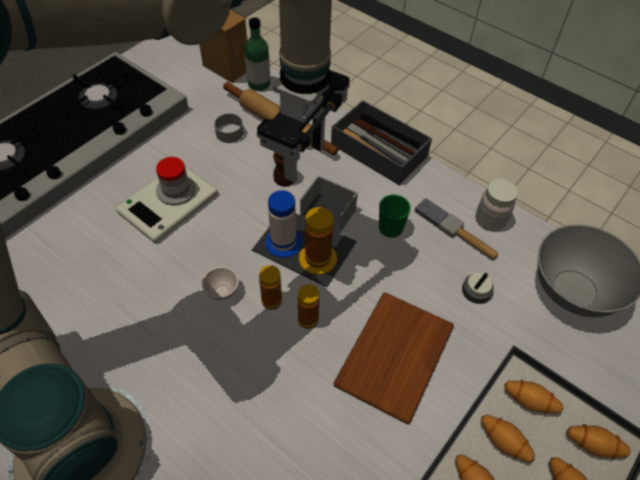

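View pics/scene1.png

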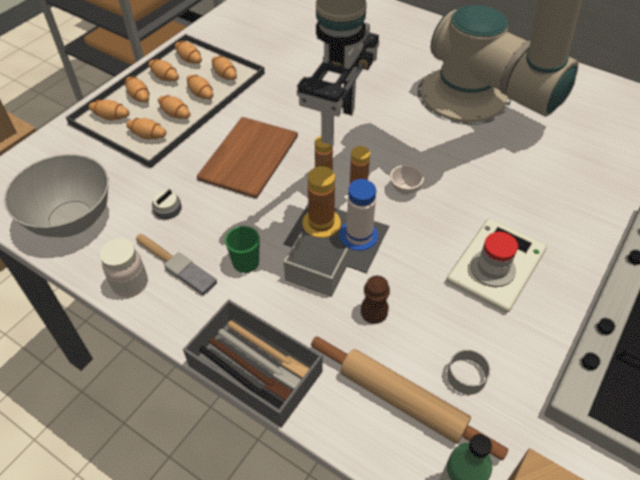

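```bash
python3 -c "
from station import close_job; print(close_job())"
```

```text
the job is handed in; nothing more can be done
None
```

The job is handed in, at about 39 s of the 118 s allowed; `close_job()` gives no verdict.

**What I did:** I moved the yellow-lidded jar, then the blue-lidded jar, onto the chopping board. Next I stood the tin on the scale's pan, and then put each jar back on its own coaster. I lowered each piece until the wrist force showed light contact (about 4–6 N) before letting go.

**Last checks:**

| Item | How measured | Measured (mm) | Target (mm) | Limit |
|---|---|---|---|---|
| Tin | wrist image after release | (482, 286) | pan (482, 285) | 15 mm |
| Yellow jar | wrist image after release | (554, -57 to -58) | coaster (554, -59) | 13 mm |
| Blue jar | arm position at release | (540, 22.6) | coaster (540, 22) | 13 mm |

- **Blue jar:** I did not fit its lid circle after release. In the last wrist, side and scene pictures it stands on its blue coaster.
- **Pepper mill and beaker:** in the side and scene pictures they stand at about the same pixels as at the start.
- **Robot:** the gripper is clear above everything.
- **Disagreements:** no check failed. Repeated readings of the same jar differed by about 1–3 mm, well inside the limits.

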